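# Stack a machine foot in the swing-head press and set it with the two-stage plunger

### The job

Finish the machine foot in the green bench press: lay the black rubber pad squarely on the grey base that already sits between the corner guides, and then the bright steel plate on the pad. Then swing the press head by its upright black handle until it stops over the stack, push the red plunger down through its soft first stop and on against the stiffer spring to its second stop, hold it there a moment and let it come right back up. Leave the head over the stack, and do not shift or knock over the screw jars, the yellow tape measure or the spray can standing round the press.

Things in the scene. Friction and masses are not known exactly. Their poses are not given: they have to be found in the camera images.
- press: Fixed green bench press, base 205 x 134 x 12 mm, at a different place and yaw each time. Origin: on the bench surface under the nest's centre; z up, +x from the nest to the press's steel post, y along the nest's long side.
- nest (a point): Centre of the nest floor, 12 mm above the press origin, same axes. Four aluminium corner guides leave a pocket 49 mm (x) by 103 mm (y) and stand to 70 mm above the bench, then flare outward about 8 mm up to 80 mm. The middle 67 mm of each long side (facing +x and -x) is open for fingers.
- post (a point): Point on the bench on the axis of the press's upright post (radius 16 mm), 115 mm along the press's +x from the nest centre; same axes. The arm's hub on it (radius 24 mm) reaches 150 mm above the bench.
- foot_base: Grey ribbed base of the machine foot, loose, already seated in the nest: 46 mm (x) x 100 mm (y) x 30 mm, origin at the centre of its underside; its top is 42 mm above the press origin.
- pad: Black rubber pad, loose, flat on the bench: 46 mm (x) x 100 mm (y) x 20 mm, about 0.1 kg, rigid. Origin at the centre of its underside, long side along y. Seated, its underside is 42 mm above the press origin. Either end may point either way. It lies left or right of the press.
- top_plate: Bright steel plate with two dark countersunk holes, loose, flat on the bench: 46 mm (x) x 100 mm (y) x 14 mm, about 0.25 kg. Origin at the centre of its underside, long side along y. Seated, its underside is 62 mm and its top 76 mm above the press origin. It lies on the other side from the pad.
- swing (a joint): Angle of the press arm about the post (rad): 0 = at its stop, head over the nest centre; grows as the head swings away to the press's +y side (clockwise from above), at most 1.5. Starts parked at 1.2 to 1.35; stays where left; about 2 N at the handle moves it. Arm 104 to 140 mm above the bench, 30 mm wide; round head (radius 24 mm) 115 mm and handle 170 mm from the post axis.
- handle_top (a point): Centre of the top of the upright black handle on the end of the arm: a round vertical peg 18 mm in diameter, free from 140 mm to 190 mm above the bench, 55 mm beyond the plunger axis as seen from the post.
- plunger_top (a point): Centre of the flat top of the red plunger button (44 mm in diameter, 10 mm thick) on the head, 200 mm above the bench at rest, on the head's axis; it moves straight down. The rubber foot (radius 18 mm) under the head is 88 mm above the bench at rest.
- first_travel (a joint): Soft first travel of the plunger (m), 0 at rest, spring 3 to 5 N: rod and foot come down together until the foot meets the steel plate (the first stop) at about 0.012 with the stack complete (0.018 with nothing under it).
- second_travel (a joint): Second travel (m): after the first stop the red button goes on against a stiffer spring, 9 N to begin and 14 N at its second stop, a hard stop at 0.010. So the button goes down about 22 mm in all, and springs fully back when let go.
- jar_black: Bystander: screw jar with black lid, 63 mm in diameter, 92 mm tall, in front of the press; origin at the centre of its underside.
- jar_blue: Bystander: screw jar with blue lid, 57 mm in diameter, 84 mm tall, at the left; origin at the centre of its underside.
- tape_yellow: Bystander: yellow tape measure, 32 x 87 x 71 mm, at the right; origin at the centre of its underside.
- spray: Bystander: red spray can with yellow cap, 58 mm in diameter, 222 mm tall, behind the press; origin at the centre of its underside.
Mind the look-alikes: they are no part of the job. There is more than one size of the pad; the one meant has the size given above. Several things have the shape of the top_plate; the one meant has the colours described above.

How it is judged:
On the way, in this order (a step that is already met when the one before it is completed fails the run):
1. the rubber pad lies squarely on the base in the nest, let go (z of foot_base in the frame of press between 0.009 and 0.015 m and horizontal distance between each of foot_base, pad and press below 0.005 m and angle between the y axis of each of foot_base, pad and the y axis of press, either way round below 0.07 rad and angle between each of foot_base, pad's own z axis and vertical below 0.06 rad and z of pad in the frame of press between 0.039 and 0.045 m and contact force between pad and the fingers below 0.3 N), for 0.2 s.
2. the steel plate lies squarely on the pad, let go (z of foot_base in the frame of press between 0.009 and 0.015 m and horizontal distance between each of foot_base, pad, top_plate and press below 0.005 m and angle between the y axis of each of foot_base, pad, top_plate and the y axis of press, either way round below 0.07 rad and angle between each of foot_base, pad, top_plate's own z axis and vertical below 0.06 rad and z of pad in the frame of press between 0.039 and 0.045 m and z of top_plate in the frame of press between 0.059 and 0.065 m and contact force between top_plate and the fingers below 0.3 N), for 0.2 s.
3. the head is swung to its stop over the stack (value of joint swing below 0.05 rad and z of top_plate in the frame of press between 0.059 and 0.065 m and horizontal distance between top_plate and press below 0.005 m and angle between the y axis of top_plate and the y axis of press, either way round below 0.07 rad and angle between top_plate's own z axis and vertical below 0.06 rad), for 0.2 s.
4. the plunger is held down at its second stop with its foot on the plate (all of step 3 and value of joint first_travel between 0.009 and 0.015 m and value of joint second_travel above 0.008 m), for 0.3 s.
At the end, for the whole second after the job is handed in: Base, pad and plate lie in the nest one on the other (each within 3 mm of its seated height, 5 mm of the nest centre, 0.07 rad of square and 0.06 rad of level) and at rest, the head is within 0.05 rad of its stop over them, and the plunger is back up within 2 mm in both travels (all of step 3 and z of foot_base in the frame of press between 0.009 and 0.015 m and horizontal distance between each of foot_base, pad and press below 0.005 m and angle between the y axis of each of foot_base, pad and the y axis of press, either way round below 0.07 rad and angle between each of foot_base, pad's own z axis and vertical below 0.06 rad and z of pad in the frame of press between 0.039 and 0.045 m and value of joint each of first_travel, second_travel below 0.002 m and linear speed of each of foot_base, pad, top_plate below 0.02 m/s); the robot touches nothing.
It fails at once if the black-lidded jar is shifted more than 30 mm or knocked over (distance of jar_black from where it was at the start of the episode above 0.03 m or angle between jar_black's own z axis and vertical above 0.4 rad).
It fails at once if the blue-lidded jar is shifted more than 30 mm or knocked over (distance of jar_blue from where it was at the start of the episode above 0.03 m or angle between jar_blue's own z axis and vertical above 0.4 rad).
It fails at once if the yellow tape measure is shifted more than 30 mm or knocked over (distance of tape_yellow from where it was at the start of the episode above 0.03 m or angle between tape_yellow's own z axis and vertical above 0.4 rad).
It fails at once if the spray can is shifted more than 30 mm or knocked over (distance of spray from where it was at the start of the episode above 0.03 m or angle between spray's own z axis and vertical above 0.4 rad).
It also fails if it takes over 72 s, if anything falls off the work surface, if the arm or the gripper's body presses on something with over 40 N, if the wrist force passes 120 N, or if a joint passes its speed limit or range.

### The arm

A 6-joint arm with a two-finger parallel gripper is mounted at the origin on a cart in front of the work surface, level with it; the furniture and walls round the work are solid. World frame = base frame: x ahead of the robot, y to its left, z up, the work surface at z = 0. Lengths are in m, angles in rad, forces in N, time in s.
With the tool pointing down it reaches from about 0.3 to 0.85 m from the base axis. Payload 4.2 kg.
Tool frame: the origin (TCP) lies on the centre line of the jaws, within the pads' length; the fingertips stand 22 mm ahead of it and the grasp point (between the pads) lies 3 mm ahead of it; z points along the fingers, y is the line along which they close (so a half turn about z gives the same grasp; the last joint's range is limited). The gripper opens to 91 mm and grips with 3 to 60 N. Pads are 32 mm wide; open, the fingers measure 118 mm over their backs; the gripper's body (76 mm by 178 mm) begins 60 mm behind the grasp point.
Start: joints at [-1.288, 0.32, 1.565, -0, 1.257, -0.02], TCP at [0.171, -0.549, 0.236] pointing down, gripper open.
Joint ranges: [-3.11, 3.11], [-0.84, 2.01], [0.21, 2.61], [-1.34, 4.49], [0.05, 2.63], [-2.56, 2.56]. Speed limits (rad/s): [2.57, 2.57, 3.14, 3.14, 3.14, 3.14].

### API

Orientations are given as a rotation vector (axis times angle).
In Python, from rig import r gives the robot as it stands.
- The arm moves only by the tool carry_out, never from a script. Its argument "deltas" is a list of rows, each an object of numbers: "ax", "ay", "az": the turn, a rotation vector about the tool's x, y, z in degrees; "tx", "ty", "tz": the shift along the tool's x, y, z in m; "claw": the opening, from 0 (shut) to 1 (fully open). In form: [{"ax": .., "ay": .., "az": .., "tx": .., "ty": .., "tz": .., "claw": ..}, ...]. A call has 1 to 5 rows; each row shifts and turns the commanded pose from where the row before left it, along the tool's axes as they then stand; what a row does not reach is not made up. A row lasts 1/12 s, in which the tool goes at most 41.7 mm and 7.16 degrees, less where a joint would pass 70% of its speed; a pose out of reach is approached as far as the arm can. A call is refused whole if a number of a shift passes 0.0417 or a number of a turn 7.16, either way. A call with a gripper value outside its range is refused whole. The fingers move at their own pace and stop on an object; "grip_force" is the grip in N (left out, the last holds). Time passes only in rows, so rows that do not move let the fingers close. It gives the time, the measured TCP pose, the force, the opening and the grip force at its end, in the units of the state.
- r.get_state(): the state, without advancing time (a new reading comes with each control period).
- r.capture(name): name is "side" or "top"; returns the picture (480x640x3 uint8, red, green, blue); there is no depth.
- r.calibration(name): a dict with "fx", "fy", "cx", "cy" (pixels), "k1" (the pictures are not rectified: a ray, as slopes to the right and down, at radius r is drawn at 1 + k1 r^2 times it, then the intrinsics apply), "world_from_camera" (4x4, takes a point from camera to world coordinates). Camera axes: x right, y down, z forward; pixel columns grow to the right and rows downward; lengths in m; the calibration is good to about 2 mm. A picture is of the moment at which its call begins. calibration takes no time and is no camera call.
- r.finish_job(): hands the job in; it is judged then, once.
The state is a dict: "t": time; "joint_pos": joint angles; "dq": joint speeds; "joint_efforts": joint torques, N m; "ee_pos": TCP position; "tcp_rot": TCP orientation; "force": force on the tool from outside, world axes, zero at the start; "torque": the same for the moment, N m; "finger_gap": opening from 0.0 (shut) to 1.0 (fully open); "finger_force": force on a finger pad.
Only numpy, scipy, OpenCV 4.12 (cv2) and the standard library are available. Lean on these libraries where they do the work, as an engineer would, in place of code of your own. Each camera call takes 0.05 s, during which the arm holds its last target. There are 200 camera calls.

## Working session

There is one attempt and no reset: what is moved stays moved. The work goes in short steps, Python scripts to look and compute and a tool call to move; the robot and the scene stay as the last step left them, time stands still between calls to the robot, and variables do not carry over. Pictures are saved under pics/ and viewed, at most 10 in all, crops included, and the job is handed in when it is done.

Besides the shell and the picture viewer there is one more tool, called after "Emit:" by a JSON object that holds its "name" and its "arguments". carry_out: Moves the arm, as the interface text tells. Its arguments: {"type":"object","properties":{"deltas":{"type":"array"},"grip_force":{"type":"number"}},"required":["deltas"]}

```bash
mkdir -p pics; ls; python3 - <<'E'
from rig import r
import cv2,numpy as np
for n in("top","side"):
    cv2.imwrite(f"pics/{n}0.png",r.capture(n)[:,:,::-1]); c=r.calibration(n); print(n,{k:(np.round(v,4).tolist()) for k,v in c.items()})
s=r.get_state();print(s)
E
```

```text
pics
top {'fx': 521.2309, 'fy': 521.2309, 'cx': 317.0498, 'cy': 244.0059, 'k1': -0.0336, 'world_from_camera': [[0.0055, -0.9888, 0.1492, 0.3127], [-0.9999, -0.0073, -0.0116, 0.0101], [0.0125, -0.1491, -0.9887, 1.6266], [0.0, 0.0, 0.0, 1.0]]}
side {'fx': 603.0163, 'fy': 603.0163, 'cx': 317.5504, 'cy': 230.1261, 'k1': 0.0547, 'world_from_camera': [[0.9983, 0.0098, -0.0568, 0.6454], [0.0555, -0.4282, 0.902, -1.5036], [-0.0155, -0.9036, -0.428, 0.8602], [0.0, 0.0, 0.0, 1.0]]}
{'t': 0.1, 'joint_pos': array([-1.28802196e+00,  3.20230844e-01,  1.56554868e+00,  2.06235085e-05,
        1.25742797e+00, -1.99927510e-02]), 'dq': array([ 0.00015035, -0.00069129, -0.00394593, -0.00154432, -0.00096367,
        0.00157719]), 'joint_efforts': array([ 1.71126853e-04, -4.13333559e+01, -2.32510453e+01,  7.28410226e-02,
        4.22157417e-02, -5.91496268e-05]), 'ee_pos': array([ 0.1713358 , -0.54843578,  0.23520593]), 'tcp_rot': array([-3.10407977e+00, -4.73519348e-01,  3.01628933e-04]), 'force': array([ 0.61740938, -0.31639693,  0.64886977]), 'torque': array([ 0.05053364,  0.02933705, -0.00257273]), 'finger_force': 0.0, 'finger_gap': 1.0003433936905552}
```

View pics/top0.png

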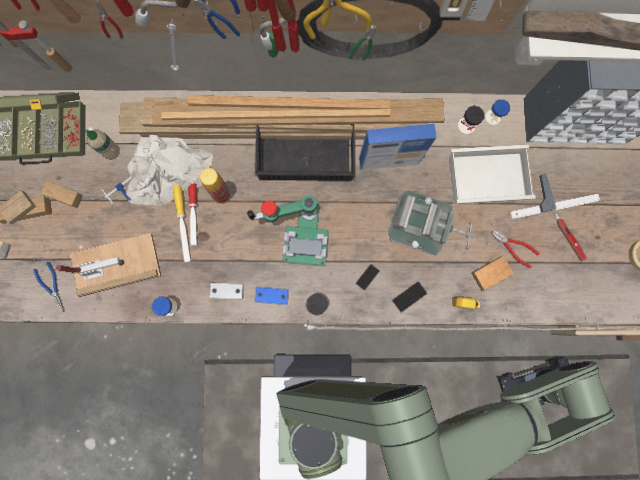

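View pics/side0.png

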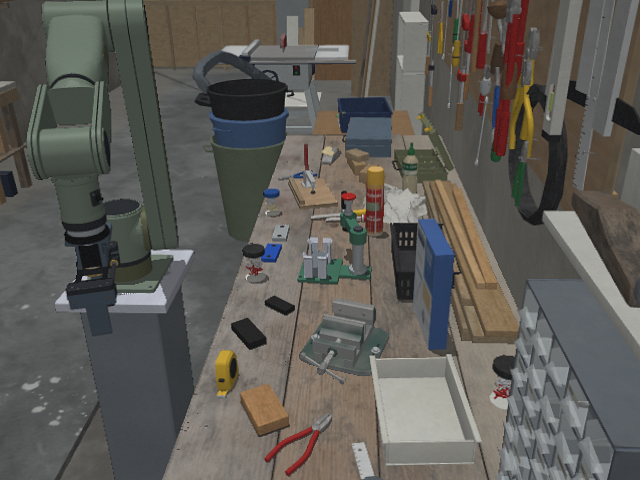

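The top view shows the press nest at about (305,245), the post at (310,203) and the parked red plunger at (269,208).
- **Pad candidates:** black blocks at (368,276), which is small, and (410,296), which is larger.
- **Plate candidates:** bright at (226,291) and blue at (272,296). The bright one fits the description.

Next I'll measure sizes and confirm both choices in an enlarged crop.

```bash
cat > h.py <<'E'
import numpy as np,cv2
from rig import r
def ray(n,uv):
    c=r.calibration(n);K=np.array([[c['fx'],0,c['cx']],[0,c['fy'],c['cy']],[0,0,1.]])
    p=cv2.undistortPoints(np.array(uv,float).reshape(-1,1,2),K,np.array([c['k1'],0,0,0.])).reshape(-1,2)
    M=np.array(c['world_from_camera']);d=np.c_[p,np.ones(len(p))]@M[:3,:3].T
    return M[:3,3],d
def onz(n,uv,z):
    o,d=ray(n,uv);return o+d*((z-o[2])/d[:,2])[:,None]
def proj(n,P):
    c=r.calibration(n);M=np.linalg.inv(np.array(c['world_from_camera']))
    q=np.atleast_2d(P)@M[:3,:3].T+M[:3,3];s=q[:,:2]/q[:,2:];s=s*(1+c['k1']*(s**2).sum(1))[:,None]
    return s*[c['fx'],c['fy']]+[c['cx'],c['cy']]
def blobs(mask,lo=20):
    n,l,st,ce=cv2.connectedComponentsWithStats(mask.astype(np.uint8));return [(st[i],ce[i],l==i) for i in range(1,n) if st[i][4]>=lo]
def rect(n,m,z):
    "metric min-area rect of a mask's upper face"
    cs,_=cv2.findContours(m.astype(np.uint8),cv2.RETR_EXTERNAL,cv2.CHAIN_APPROX_NONE)
    c=max(cs,key=cv2.contourArea).reshape(-1,2)
    P=onz(n,c,z)[:,:2];(a,b),(w,h),_=R=cv2.minAreaRect((P*1000).astype(np.float32))
    B=cv2.boxPoints(R);e=max((B[1]-B[0],B[2]-B[1]),key=np.linalg.norm)
    ys,xs=np.nonzero(m);cen=onz(n,[[xs.mean(),ys.mean()]],z)[0,:2]*1000
    Q=onz(n,np.c_[xs,ys],z)[:,:2];C=np.cov(Q.T);w_,V=np.linalg.eigh(C)
    return dict(c=(round(a,1),round(b,1)),size=(round(w,1),round(h,1)),yaw=round(float(np.degrees(np.arctan2(e[1],e[0]))%180),1),cen=cen.round(1),mom=(np.sqrt(12*w_)*1000).round(1),myaw=round(float(np.degrees(np.arctan2(V[1,1],V[0,1]))%180),1))
E
python3 - <<'E'
from h import *
im=r.capture("top");hsv=cv2.cvtColor(im,cv2.COLOR_RGB2HSV);H,S,V=cv2.split(hsv)
def show(name,m,box,z,lo=25):
    x0,y0,x1,y1=box;k=np.zeros_like(m);k[y0:y1,x0:x1]=m[y0:y1,x0:x1]
    for st,ce,mm in blobs(k,lo): print(name,ce.round(1),st[4],rect("top",mm,z))
show("black",V<60,(345,255,440,320),.02)
show("steel",(S<40)&(V>120),(205,275,250,305),.014)
show("blue",(S>120)&(H>100)&(H<125),(250,280,295,310),.014)
red=(S>150)&((H<6)|(H>174))&(V>100)
show("red",red,(250,190,300,230),.2)
show("green",(S>80)&(H>60)&(H<95),(240,185,340,275),.012)
show("jarblk",V<70,(300,285,335,320),.09)
show("tape",(S>150)&(H>20)&(H<35),(445,285,490,315),.071)
a=cv2.resize(im[190:320,200:440],None,fx=3.3,fy=3.3,interpolation=cv2.INTER_CUBIC)
cv2.imwrite("pics/crop1.png",a[:,:,::-1])
E
```

```text
black [367.1 276.6] 234 {'c': (454.1, -164.4), 'size': (31.1, 72.3), 'yaw': 141.9, 'cen': array([ 454.1, -164.2]), 'mom': array([31. , 72.8]), 'myaw': 142.0}
black [409.2 296.4] 432 {'c': (393.9, -293.4), 'size': (42.3, 97.6), 'yaw': 125.7, 'cen': array([ 393.8, -293.5]), 'mom': array([42.3, 97.3]), 'myaw': 125.4}
steel [228.1 289.5] 1227 {'c': (412.2, 268.4), 'size': (89.4, 137.4), 'yaw': 90.4, 'cen': array([412. , 264.9]), 'mom': array([ 92.5, 135.6]), 'myaw': 91.1}
blue [271.3 295.3] 420 {'c': (395.3, 131.4), 'size': (97.9, 44.3), 'yaw': 86.0, 'cen': array([395.2, 131.5]), 'mom': array([45.6, 95.4]), 'myaw': 85.5}
red [268.6 207.6] 174 {'c': (628.8, 128.3), 'size': (40.1, 39.2), 'yaw': 1.0, 'cen': array([630. , 129.4]), 'mom': array([36. , 37.2]), 'myaw': 56.4}
green [292.9 208.4] 436 {'c': (665.0, 72.9), 'size': (51.1, 175.5), 'yaw': 111.3, 'cen': array([669.8,  68.2]), 'mom': array([ 39.7, 157. ]), 'myaw': 107.7}
green [306.8 228.7] 483 {'c': (611.8, 23.5), 'size': (129.4, 77.6), 'yaw': 87.0, 'cen': array([604.8,  23.8]), 'mom': array([62.2, 93. ]), 'myaw': 86.6}
green [303.8 259.4] 255 {'c': (508.9, 32.3), 'size': (128.4, 25.3), 'yaw': 85.2, 'cen': array([507.6,  32.2]), 'mom': array([ 23.6, 113.1]), 'myaw': 85.0}
tape [464.6 302.8] 208 {'c': (373.5, -449.5), 'size': (68.7, 28.8), 'yaw': 82.1, 'cen': array([ 373.1, -450. ]), 'mom': array([27.8, 66. ]), 'myaw': 83.2}
```

View pics/crop1.png

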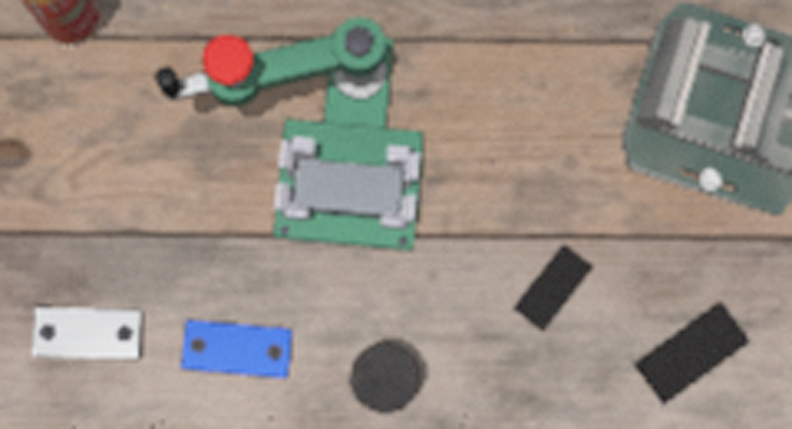

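The crop confirms the choices. The pad is the larger black block at (410,296), measuring about 45x100 mm; the one at (368,276) is only about 34x75 mm. The plate is the bright one with two dark holes at (226,291); the blue one is a decoy. Next I'll refine the plate and press frame.

```bash
python3 - <<'E'
from h import *
im=r.capture("top");hsv=cv2.cvtColor(im,cv2.COLOR_RGB2HSV);H,S,V=cv2.split(hsv)
print("px plate",hsv[297,228],"wood",hsv[280,228],"base",hsv[247,306],"guide",hsv[238,287],"post",hsv[202,308],"hub ring",hsv[212,309],'handle',hsv[214,251])
def show(name,m,box,z,lo=25,n="top"):
    x0,y0,x1,y1=box;k=np.zeros_like(m);k[y0:y1,x0:x1]=m[y0:y1,x0:x1]
    for st,ce,mm in blobs(k,lo): print(name,ce.round(1),st[4],rect(n,mm,z))
show("steel",(S<30)&(V>185),(205,275,250,305),.014)
show("base",(S>15)&(S<60)&(V>115)&(V<170),(285,230,327,258),.042)
show("postcap",(V<115)&(S<70),(300,195,317,210),.15,8)
show("handle",(V<60),(244,205,258,222),.19,5)
show("hubgreen",((S>80)&(H>60)&(H<95))|((V<115)&(S<70)),(299,194,320,213),.15)
# base plate corners by green outline
g=((S>80)&(H>60)&(H<95)).astype(np.uint8); g[:226]=0
ys,xs=np.nonzero(g[226:275,275:335]);P=onz("top",np.c_[xs+275,ys+226],.012)[:,:2]*1000
R=cv2.minAreaRect(P.astype(np.float32));print("plate",R,cv2.boxPoints(R).round(0).tolist())
ims=r.capture("side");cv2.imwrite("pics/crop2.png",cv2.resize(ims[180:350,220:400],None,fx=3.5,fy=3.5,interpolation=cv2.INTER_CUBIC)[:,:,::-1])
E
```

```text
px plate [150   1 234] wood [ 12  37 158] base [110  18 169] guide [127  12 185] post [126  24 106] hub ring [76 78 69] handle [150  11  69]
steel [225.6 290.7] 445 {'c': (408.9, 274.0), 'size': (46.2, 98.7), 'yaw': 90.4, 'cen': array([408.2, 272.4]), 'mom': array([48.8, 94.2]), 'myaw': 88.7}
base [305.7 243.5] 215 {'c': (550.8, 28.9), 'size': (117.9, 48.1), 'yaw': 83.0, 'cen': array([553. ,  26.5]), 'mom': array([ 35.5, 104.6]), 'myaw': 85.8}
postcap [308.4 202.1] 58 {'c': (658.5, 18.3), 'size': (23.8, 20.3), 'yaw': 0.5, 'cen': array([658.4,  18.7]), 'mom': array([21. , 23.7]), 'myaw': 171.5}
handle [251.  214.9] 29 {'c': (611.1, 179.7), 'size': (23.9, 12.4), 'yaw': 34.2, 'cen': array([610.9, 179.1]), 'mom': array([13.2, 25.7]), 'myaw': 27.3}
hubgreen [308.5 205. ] 269 {'c': (652.7, 16.8), 'size': (47.5, 58.0), 'yaw': 90.5, 'cen': array([649.5,  18.1]), 'mom': array([45.5, 55.8]), 'myaw': 89.0}
plate ((555.8194580078125, 27.348182678222656), (129.45033264160156, 120.43388366699219), 85.45218658447266) [[491.0, -32.0], [611.0, -42.0], [621.0, 87.0], [501.0, 97.0]]
```

View pics/crop2.png

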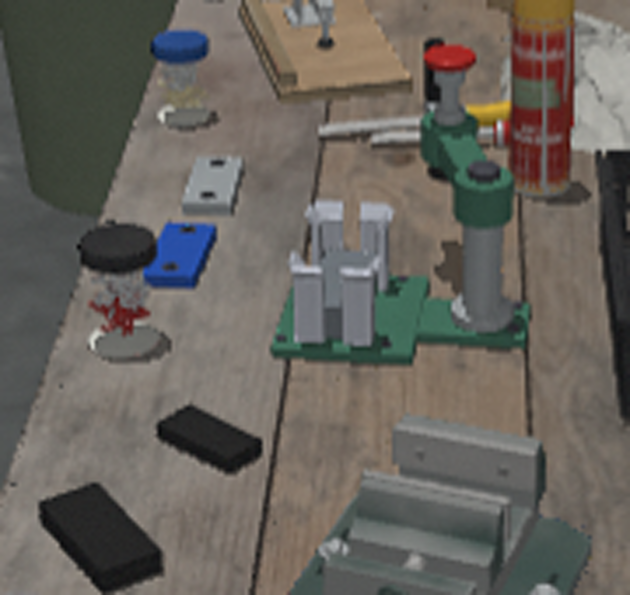

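```bash
python3 - <<'E'
from h import *
im=r.capture("top");hsv=cv2.cvtColor(im,cv2.COLOR_RGB2HSV);H,S,V=cv2.split(hsv)
print("V rows 226-266, mean cols 301-309");print([(i,int(V[i,301:310].mean()),int(S[i,301:310].mean())) for i in range(230,262)])
ims=r.capture("side");hs=cv2.cvtColor(ims,cv2.COLOR_RGB2HSV)
def tri(a,b):
    o1,d1=ray("top",[a]);o2,d2=ray("side",[b]);d1=d1[0];d2=d2[0]
    t=np.linalg.lstsq(np.c_[d1,-d2],o2-o1,rcond=None)[0];p,q=o1+t[0]*d1,o2+t[1]*d2
    return ((p+q)/2*1000).round(1),round(np.linalg.norm(p-q)*1000,1)
k=(hs[...,2]<95)&(hs[...,1]<80);kk=np.zeros_like(k);kk[224:236,350:368]=k[224:236,350:368]
for st,ce,m in blobs(kk,6): print("sidecap",ce,st,tri((308.4,202.1),ce))
rd=(hs[...,1]>150)&((hs[...,0]<6)|(hs[...,0]>174))&(hs[...,2]>100);kk=np.zeros_like(rd);kk[190:205,338:360]=rd[190:205,338:360]
for st,ce,m in blobs(kk,6): print("sidered",ce,st,tri((268.6,207.6),ce))
print("hyp nest proj", proj("top",[[.5438,.0277,.042],[.5668,.0259,.042],[.5208,.0295,.042],[.5208,.0295,.012]]).round(1).tolist())
g=((S<25)&(V>172)).astype(np.uint8)
kk=np.zeros_like(g);kk[228:262,280:332]=g[228:262,280:332]
for st,ce,m in blobs(kk,4): print("guide",ce.round(1),st, onz("top",[ce],.08)[0,:2].round(4))
a=cv2.resize(im[190:270,240:340],None,fx=7,fy=7,interpolation=cv2.INTER_CUBIC);cv2.imwrite("pics/crop3.png",a[:,:,::-1])
E
```

```text
V rows 226-266, mean cols 301-309
[(230, 151, 93), (231, 150, 94), (232, 151, 93), (233, 153, 94), (234, 154, 94), (235, 154, 95), (236, 155, 93), (237, 155, 92), (238, 151, 91), (239, 153, 43), (240, 165, 18), (241, 165, 17), (242, 167, 17), (243, 167, 17), (244, 168, 19), (245, 168, 18), (246, 168, 18), (247, 168, 18), (248, 169, 17), (249, 169, 18), (250, 170, 17), (251, 172, 17), (252, 173, 18), (253, 157, 18), (254, 111, 21), (255, 124, 79), (256, 157, 93), (257, 160, 92), (258, 161, 93), (259, 162, 93), (260, 162, 93), (261, 161, 94)]
sidecap [357.89795918 228.40816327] [353 226  10   6  49] (array([660.9,  18.7, 144. ]), np.float64(2.4))
sidecap [366.14285714 232.85714286] [366 230   2   6   7] (array([674.6,  19.6, 127.5]), np.float64(21.8))
sidered [347.87837838 195.5       ] [341 193  15   6  74] (array([631.6, 129.8, 197.5]), np.float64(2.3))
hyp nest proj [[305.3, 246.5], [305.9, 239.1], [304.6, 253.9], [304.7, 255.2]]
guide [288.6 234.7] [284 231  11  10  53] [0.5737 0.0777]
guide [322.2 237.9] [317 234  10  10  54] [ 0.5647 -0.0234]
guide [290.4 244.1] [290 242   3   5   7] [0.5451 0.0718]
guide [286.9 251. ] [283 245  10  11  51] [0.5241 0.0822]
guide [317.8 247.4] [316 246   4   3   5] [ 0.5358 -0.0103]
guide [298.8 250.8] [293 248  12   5  23] [0.5251 0.0464]
guide [318.5 253.4] [306 249  20  10  73] [ 0.5176 -0.0125]
```

View pics/crop3.png

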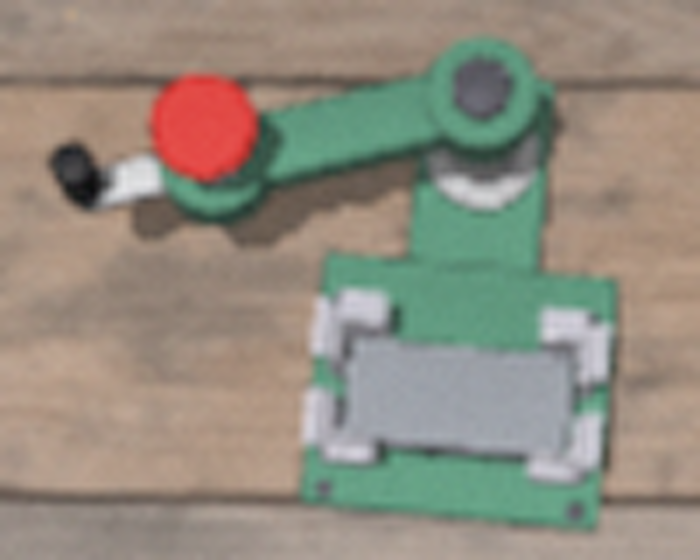

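Triangulated in world mm:
- **Nest:** (545, 27), with press yaw −4.4°. The post comes out at (660, 19), 115 mm away, which matches the given distance.
- **Arm:** swing about 1.23 rad.
- **Pad:** (394, −293), long axis at 125.5°.
- **Plate:** (408.5, 273.5), long axis at 89.5°.

Now I'll plan the move over the pad.

```bash
cat > plan.py <<'E'
import sys,json,math
from h import *
from scipy.spatial.transform import Rotation as Ro
def yaw(R): return math.degrees(math.atan2(R[1,1],R[0,1]))
def Rd(phi): # tool down, tool y at azimuth phi
    p=math.radians(phi);y=np.array([math.cos(p),math.sin(p),0]);z=np.array([0,0,-1.]);return np.c_[np.cross(y,z),y,z]
def plan(p,R,way,flip=True):
    "way: list of (x,y,ztip,phi,nrows) ; rows in tool axes"
    for x,y,zt,phi,n in way:
        t=np.array([x,y,zt+.022]);T=Rd(phi)
        rv=(Ro.from_matrix(R).inv()*Ro.from_matrix(T)).as_rotvec()
        if flip and abs(rv[2])>math.pi/2: T=Rd(phi+180);rv=(Ro.from_matrix(R).inv()*Ro.from_matrix(T)).as_rotvec()
        n=max(n,math.ceil(np.linalg.norm(t-p)/.040),math.ceil(np.degrees(np.linalg.norm(rv))/7.0));rows=[]
        for i in range(n):
            d=np.round(R.T@(t-p)/(n-i),4);w=np.round(np.degrees((Ro.from_matrix(R).inv()*Ro.from_matrix(T)).as_rotvec())/(n-i),1)
            rows.append([*w.tolist(),*d.tolist()]);p=p+R@d;R=R@Ro.from_rotvec(np.radians(w)).as_matrix()
        print("->",(x,y,zt,phi));[print(" ",q) for q in rows]
    return p,R
def go(*way):
    s=r.get_state();R=Ro.from_rotvec(s['tcp_rot']).as_matrix()
    print("t",round(s['t'],2),"p",s['ee_pos'].round(4),"yaw",round(yaw(R),1),"q",s['joint_pos'].round(2),"gap",round(s['finger_gap'],3));return plan(s['ee_pos'],R,way)
E
python3 - <<'E'
from plan import *
go((.394,-.2935,.10,35.5,8),(.394,-.2935,.03,35.5,2),(.394,-.2935,.008,35.5,2))
E
```

```text
t 0.35 p [ 0.1714 -0.5488  0.2358] yaw -72.7 q [-1.29  0.32  1.56  0.    1.26 -0.02] gap 1.0
-> (0.394, -0.2935, 0.1, 35.5)
  [-0.0, 0.0, 6.5, 0.0262, -0.0161, 0.0103]
  [-0.0, 0.0, 6.5, 0.0242, -0.019, 0.0104]
  [-0.0, 0.0, 6.5, 0.0219, -0.0216, 0.0103]
  [-0.0, 0.0, 6.5, 0.0194, -0.0239, 0.0104]
  [-0.0, 0.0, 6.5, 0.0165, -0.026, 0.0103]
  [-0.0, 0.0, 6.6, 0.0135, -0.0277, 0.0104]
  [-0.0, 0.0, 6.5, 0.0102, -0.0291, 0.0103]
  [-0.0, 0.0, 6.6, 0.0068, -0.03, 0.0104]
  [-0.0, 0.0, 6.5, 0.0034, -0.0306, 0.0103]
  [-0.0, 0.0, 6.6, -0.0001, -0.0308, 0.0104]
  [-0.0, 0.0, 6.5, -0.0037, -0.0306, 0.0103]
-> (0.394, -0.2935, 0.03, 35.5)
  [-0.0, 0.0, 0.0, -0.0, 0.0, 0.035]
  [-0.0, 0.0, 0.0, -0.0, 0.0001, 0.035]
-> (0.394, -0.2935, 0.008, 35.5)
  [-0.0, 0.0, 0.0, 0.0, -0.0, 0.011]
  [-0.0, 0.0, 0.0, 0.0, -0.0, 0.011]
```

```bash
sed -i 's/flip=True/flip=False/' plan.py; python3 - <<'E'
from plan import *
go((.394,-.2935,.10,35.5,8))
E
```

```text
t 0.35 p [ 0.1714 -0.5488  0.2358] yaw -72.7 q [-1.29  0.32  1.56  0.    1.26 -0.02] gap 1.0
-> (0.394, -0.2935, 0.1, 35.5)
  [-0.0, -0.0, -6.8, 0.018, -0.0111, 0.0071]
  [-0.0, -0.0, -6.8, 0.0192, -0.0089, 0.0071]
  [-0.0, -0.0, -6.8, 0.0201, -0.0065, 0.0071]
  [-0.0, -0.0, -6.8, 0.0208, -0.0041, 0.0071]
  [-0.0, -0.0, -6.7, 0.0211, -0.0016, 0.0071]
  [-0.0, -0.0, -6.8, 0.0211, 0.0009, 0.0071]
  [-0.0, -0.0, -6.7, 0.0209, 0.0034, 0.0071]
  [-0.0, -0.0, -6.8, 0.0204, 0.0058, 0.0071]
  [-0.0, -0.0, -6.7, 0.0195, 0.0081, 0.0071]
  [-0.0, -0.0, -6.8, 0.0185, 0.0104, 0.0071]
  [0.0, -0.0, -6.7, 0.0171, 0.0125, 0.0071]
  [0.0, -0.0, -6.8, 0.0155, 0.0144, 0.0071]
  [0.0, -0.0, -6.7, 0.0137, 0.0161, 0.0072]
  [0.0, -0.0, -6.8, 0.0117, 0.0176, 0.0071]
  [0.0, -0.0, -6.7, 0.0096, 0.0189, 0.0072]
  [0.0, -0.0, -6.8, 0.0073, 0.0199, 0.0071]
```

Emit:
{"name": "carry_out", "arguments": {"deltas": [{"az":-6.8,"tx":0.018,"ty":-0.011,"tz":0.007},{"az":-6.8,"tx":0.019,"ty":-0.009,"tz":0.007},{"az":-6.8,"tx":0.02,"ty":-0.0065,"tz":0.007},{"az":-6.8,"tx":0.021,"ty":-0.004,"tz":0.007},{"az":-6.7,"tx":0.021,"ty":-0.0015,"tz":0.007}]}}

```text
invalid input
```

Emit:
{"name": "carry_out", "arguments": {"deltas": [{"az":-6.8,"tx":0.021,"ty":0.001,"tz":0.007},{"az":-6.7,"tx":0.021,"ty":0.0035,"tz":0.007},{"az":-6.8,"tx":0.0205,"ty":0.006,"tz":0.007},{"az":-6.7,"tx":0.0195,"ty":0.008,"tz":0.007},{"az":-6.8,"tx":0.0185,"ty":0.0105,"tz":0.007}]}}

```text
invalid input
```

Emit:
{"name": "carry_out", "arguments": {"deltas": [{"az":-6.7,"tx":0.017,"ty":0.0125,"tz":0.007},{"az":-6.8,"tx":0.0155,"ty":0.0145,"tz":0.007},{"az":-6.7,"tx":0.0135,"ty":0.016,"tz":0.007},{"az":-6.8,"tx":0.0115,"ty":0.0175,"tz":0.007},{"az":-6.7,"tx":0.0095,"ty":0.019,"tz":0.007}]}}

```text
invalid input
```

Emit:
{"name": "carry_out", "arguments": {"deltas": [{"az":-6.8,"tx":0.0075,"ty":0.02,"tz":0.007},{},{}]}}

```text
invalid input
```

```bash
python3 - <<'E'
from plan import *
go((.394,-.2935,.03,35.5,2),(.394,-.2935,.008,35.5,2))
E
```

```text
t 0.35 p [ 0.1714 -0.5488  0.2358] yaw -72.7 q [-1.29  0.32  1.56  0.    1.26 -0.02] gap 1.0
-> (0.394, -0.2935, 0.03, 35.5)
  [-0.0, -0.0, -6.8, 0.018, -0.0111, 0.0115]
  [-0.0, -0.0, -6.8, 0.0192, -0.0089, 0.0115]
  [-0.0, -0.0, -6.8, 0.0201, -0.0065, 0.0115]
  [-0.0, -0.0, -6.8, 0.0208, -0.0041, 0.0115]
  [-0.0, -0.0, -6.7, 0.0211, -0.0016, 0.0115]
  [-0.0, -0.0, -6.8, 0.0211, 0.0009, 0.0115]
  [-0.0, -0.0, -6.7, 0.0209, 0.0034, 0.0115]
  [-0.0, -0.0, -6.8, 0.0204, 0.0058, 0.0115]
  [-0.0, -0.0, -6.7, 0.0195, 0.0081, 0.0115]
  [-0.0, -0.0, -6.8, 0.0185, 0.0104, 0.0115]
  [0.0, -0.0, -6.7, 0.0171, 0.0125, 0.0115]
  [0.0, -0.0, -6.8, 0.0155, 0.0144, 0.0115]
  [0.0, -0.0, -6.7, 0.0137, 0.0161, 0.0115]
  [0.0, -0.0, -6.8, 0.0117, 0.0176, 0.0114]
  [0.0, -0.0, -6.7, 0.0096, 0.0189, 0.0115]
  [0.0, -0.0, -6.8, 0.0073, 0.0199, 0.0114]
-> (0.394, -0.2935, 0.008, 35.5)
  [0.0, -0.0, 0.0, 0.0, -0.0, 0.011]
  [0.0, -0.0, 0.0, 0.0, -0.0, 0.011]
```

Emit:
{"name": "carry_out", "arguments": {"deltas": [{"ax":0,"ay":0,"az":-6.8,"tx":0.018,"ty":-0.011,"tz":0.007,"claw":1},{"ax":0,"ay":0,"az":-6.8,"tx":0.019,"ty":-0.009,"tz":0.007,"claw":1},{"ax":0,"ay":0,"az":-6.8,"tx":0.02,"ty":-0.0065,"tz":0.007,"claw":1},{"ax":0,"ay":0,"az":-6.8,"tx":0.021,"ty":-0.004,"tz":0.007,"claw":1},{"ax":0,"ay":0,"az":-6.7,"tx":0.021,"ty":-0.0015,"tz":0.007,"claw":1}]}}

```text
t: 0.77
ee_pos: [0.2414, -0.4685, 0.2007]
tcp_rot: [2.829, 1.366, 0.0]
force: [0.4, -0.1, 0.6]
finger_gap: 1.006
finger_force: 0.0
```

Emit:
{"name": "carry_out", "arguments": {"deltas": [{"ax":0,"ay":0,"az":-6.8,"tx":0.021,"ty":0.001,"tz":0.007,"claw":1},{"ax":0,"ay":0,"az":-6.7,"tx":0.021,"ty":0.0035,"tz":0.007,"claw":1},{"ax":0,"ay":0,"az":-6.8,"tx":0.0205,"ty":0.006,"tz":0.007,"claw":1},{"ax":0,"ay":0,"az":-6.7,"tx":0.0195,"ty":0.008,"tz":0.007,"claw":1},{"ax":0,"ay":0,"az":-6.8,"tx":0.0185,"ty":0.0105,"tz":0.007,"claw":1}]}}

```text
t: 1.18
ee_pos: [0.3115, -0.3889, 0.1658]
tcp_rot: [2.309, 2.13, -0.0]
force: [0.9, 0.3, -0.8]
finger_gap: 1.003
finger_force: 0.0
```

Emit:
{"name": "carry_out", "arguments": {"deltas": [{"ax":0,"ay":0,"az":-6.7,"tx":0.017,"ty":0.0125,"tz":0.007,"claw":1},{"ax":0,"ay":0,"az":-6.8,"tx":0.0155,"ty":0.0145,"tz":0.007,"claw":1},{"ax":0,"ay":0,"az":-6.7,"tx":0.0135,"ty":0.016,"tz":0.007,"claw":1},{"ax":0,"ay":0,"az":-6.8,"tx":0.0115,"ty":0.0175,"tz":0.007,"claw":1},{"ax":0,"ay":0,"az":-6.7,"tx":0.0095,"ty":0.019,"tz":0.007,"claw":1}]}}

```text
t: 1.6
ee_pos: [0.3812, -0.3098, 0.1308]
tcp_rot: [1.592, 2.708, -0.0]
force: [0.6, -0.0, -0.7]
finger_gap: 0.999
finger_force: 0.0
```

Emit:
{"name": "carry_out", "arguments": {"deltas": [{"ax":0,"ay":0,"az":-6.8,"tx":0.0075,"ty":0.02,"tz":0.007,"claw":1},{"ax":0,"ay":0,"az":0,"tx":0,"ty":0,"tz":0.01,"claw":1},{"ax":0,"ay":0,"az":0,"tx":0,"ty":0,"tz":0,"claw":1},{"ax":0,"ay":0,"az":0,"tx":0,"ty":0,"tz":0,"claw":1}]}}

```text
t: 1.93
ee_pos: [0.394, -0.2945, 0.1136]
tcp_rot: [-1.438, -2.792, 0.0]
force: [-0.4, 0.8, 0.1]
finger_gap: 1.003
finger_force: 0.0
```

```bash
python3 - <<'E'
from plan import *
go((.394,-.2935,.008,35.5,4))
E
```

```text
t 1.93 p [ 0.394  -0.2945  0.1136] yaw 35.5 q [-0.66  0.31  1.93 -0.    0.91 -1.28] gap 1.003
-> (0.394, -0.2935, 0.008, 35.5)
  [-0.0, -0.0, -0.0, 0.0002, 0.0002, 0.0209]
  [-0.0, -0.0, -0.0, 0.0002, 0.0001, 0.0209]
  [-0.0, -0.0, -0.0, 0.0001, 0.0002, 0.0209]
  [-0.0, -0.1, -0.0, 0.0002, 0.0001, 0.0209]
```

Emit:
{"name": "carry_out", "arguments": {"deltas": [{"ax":0,"ay":0,"az":0,"tx":0.001,"ty":0.001,"tz":0.025,"claw":1},{"ax":0,"ay":0,"az":0,"tx":0,"ty":0,"tz":0.025,"claw":1},{"ax":0,"ay":0,"az":0,"tx":0,"ty":0,"tz":0.02,"claw":1},{"ax":0,"ay":0,"az":0,"tx":0,"ty":0,"tz":0.0135,"claw":1},{"ax":0,"ay":0,"az":0,"tx":0,"ty":0,"tz":0,"claw":1}]}}

```text
t: 2.35
ee_pos: [0.3928, -0.2929, 0.0286]
tcp_rot: [-1.439, -2.788, -0.001]
force: [-0.9, -0.1, 0.9]
finger_gap: 1.0
finger_force: 0.0
```

Emit:
{"name": "carry_out", "arguments": {"deltas": [{"ax":0,"ay":0,"az":0,"tx":0,"ty":0,"tz":0,"claw":0.3},{"ax":0,"ay":0,"az":0,"tx":0,"ty":0,"tz":0,"claw":0.3},{"ax":0,"ay":0,"az":0,"tx":0,"ty":0,"tz":0,"claw":0.3},{"ax":0,"ay":0,"az":0,"tx":0,"ty":0,"tz":0,"claw":0.3},{"ax":0,"ay":0,"az":0,"tx":0,"ty":0,"tz":0,"claw":0.3}], "grip_force": 20}}

```text
t: 2.77
ee_pos: [0.3951, -0.2934, 0.0313]
tcp_rot: [1.437, 2.792, -0.001]
force: [-0.1, -1.3, 0.1]
finger_gap: 0.671
finger_force: 0.0
```

Emit:
{"name": "carry_out", "arguments": {"deltas": [{"ax":0,"ay":0,"az":0,"tx":0,"ty":0,"tz":0,"claw":0.3},{"ax":0,"ay":0,"az":0,"tx":0,"ty":0,"tz":0,"claw":0.3},{"ax":0,"ay":0,"az":0,"tx":0,"ty":0,"tz":0,"claw":0.3},{"ax":0,"ay":0,"az":0,"tx":0,"ty":0,"tz":0,"claw":0.3}]}}

```text
t: 3.1
ee_pos: [0.3947, -0.293, 0.0307]
tcp_rot: [1.437, 2.794, -0.0]
force: [-1.6, -0.4, 3.6]
finger_gap: 0.502
finger_force: 20.0
```

Emit:
{"name": "carry_out", "arguments": {"deltas": [{"ax":0,"ay":0,"az":0,"tx":0,"ty":0,"tz":-0.02,"claw":0.3},{"ax":0,"ay":0,"az":0,"tx":0,"ty":0,"tz":-0.04,"claw":0.3},{"ax":0,"ay":0,"az":0,"tx":0,"ty":0,"tz":-0.04,"claw":0.3},{"ax":0,"ay":0,"az":0,"tx":0,"ty":0,"tz":-0.03,"claw":0.3},{"ax":0,"ay":0,"az":0,"tx":0,"ty":0,"tz":0,"claw":0.3}]}}

```text
t: 3.52
ee_pos: [0.3978, -0.2952, 0.1664]
tcp_rot: [1.432, 2.782, -0.004]
force: [2.1, -1.5, -0.8]
finger_gap: 0.502
finger_force: 20.0
```

```bash
python3 - <<'E'
from plan import *
print(r.get_state()['force'],r.get_state()['finger_force'])
go((.545,.027,.138,-4.4,8))
im=r.capture("side");cv2.imwrite("pics/s2.png",cv2.resize(im[150:400,150:420],None,fx=2.2,fy=2.2)[:,:,::-1])
E
```

```text
[ 2.10872121 -1.48944006 -0.76409361] 19.99977707862854
t 3.52 p [ 0.3978 -0.2952  0.1664] yaw 35.6 q [-0.66  0.25  1.86  0.    1.02 -1.28] gap 0.502
-> (0.545, 0.027, 0.138, -4.4)
  [0.0, 0.1, 4.4, 0.0196, 0.0341, 0.0006]
  [0.1, 0.1, 4.4, 0.0222, 0.0325, 0.0006]
  [0.0, 0.1, 4.4, 0.0246, 0.0307, 0.0006]
  [0.1, 0.0, 4.5, 0.0269, 0.0287, 0.0007]
  [0.0, 0.1, 4.4, 0.0291, 0.0266, 0.0006]
  [0.1, 0.0, 4.5, 0.031, 0.0242, 0.0007]
  [0.0, 0.1, 4.4, 0.0328, 0.0218, 0.0006]
  [0.1, 0.0, 4.5, 0.0344, 0.0191, 0.0007]
  [0.0, 0.1, 4.4, 0.0358, 0.0164, 0.0007]
```

View pics/s2.png

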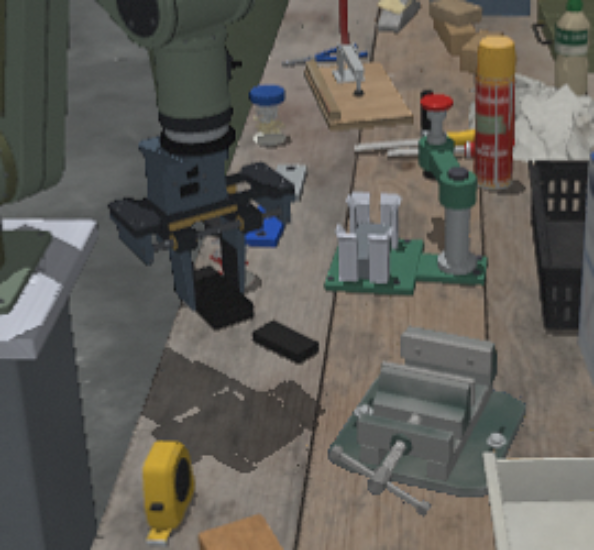

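The pad is held level at the fingertips, with a gap of 45.7 mm, which matches its width. Carrying it over the nest.

Emit:
{"name": "carry_out", "arguments": {"deltas": [{"ax":0,"ay":0,"az":4.4,"tx":0.0196,"ty":0.034,"tz":0,"claw":0.3},{"ax":0,"ay":0,"az":4.4,"tx":0.022,"ty":0.0325,"tz":0,"claw":0.3},{"ax":0,"ay":0,"az":4.4,"tx":0.0246,"ty":0.031,"tz":0,"claw":0.3},{"ax":0,"ay":0,"az":4.5,"tx":0.027,"ty":0.0287,"tz":0,"claw":0.3},{"ax":0,"ay":0,"az":4.4,"tx":0.029,"ty":0.0266,"tz":0,"claw":0.3}]}}

```text
t: 3.98
ee_pos: [0.4759, -0.112, 0.1585]
tcp_rot: [-1.949, -2.459, 0.002]
force: [1.4, -1.3, -1.5]
finger_gap: 0.5
finger_force: 20.0
```

Emit:
{"name": "carry_out", "arguments": {"deltas": [{"ax":0,"ay":0,"az":4.5,"tx":0.031,"ty":0.0242,"tz":0,"claw":0.3},{"ax":0,"ay":0,"az":4.4,"tx":0.033,"ty":0.0218,"tz":0,"claw":0.3},{"ax":0,"ay":0,"az":4.5,"tx":0.0344,"ty":0.019,"tz":0,"claw":0.3},{"ax":0,"ay":0,"az":4.4,"tx":0.034,"ty":0.016,"tz":0,"claw":0.3},{"ax":0,"ay":0,"az":0,"tx":0,"ty":0,"tz":0,"claw":0.3}]}}

```text
t: 4.4
ee_pos: [0.5434, 0.0332, 0.1584]
tcp_rot: [-2.3, -2.137, -0.003]
force: [0.1, -0.3, -1.1]
finger_gap: 0.505
finger_force: 20.0
```

Emit:
{"name": "carry_out", "arguments": {"deltas": [{"ax":0,"ay":0,"az":0,"tx":0,"ty":0,"tz":0,"claw":0.3},{"ax":0,"ay":0,"az":0,"tx":0,"ty":0,"tz":0,"claw":0.3},{"ax":0,"ay":0,"az":0,"tx":0,"ty":0,"tz":0,"claw":0.3}]}}

```text
t: 4.65
ee_pos: [0.5405, 0.0265, 0.1594]
tcp_rot: [-2.304, -2.134, 0.004]
force: [-0.4, 0.1, -1.6]
finger_gap: 0.505
finger_force: 20.0
```

```bash
python3 - <<'E'
from plan import *
go((.545,.027,.10,-4.4,3))
im=r.capture("top");cv2.imwrite("pics/t2.png",cv2.resize(im[190:280,240:380],None,fx=5,fy=5,interpolation=cv2.INTER_CUBIC)[:,:,::-1])
im=r.capture("side");cv2.imwrite("pics/s3.png",cv2.resize(im[150:310,230:420],None,fx=3.5,fy=3.5)[:,:,::-1])
E
```

```text
t 4.65 p [0.5405 0.0265 0.1594] yaw -4.4 q [ 0.03  0.33  1.76 -0.    1.06  0.1 ] gap 0.505
-> (0.545, 0.027, 0.1, -4.4)
  [-0.0, 0.0, 0.0, 0.0003, 0.0015, 0.0125]
  [-0.1, 0.0, 0.0, 0.0003, 0.0015, 0.0124]
  [-0.0, 0.0, 0.0, 0.0002, 0.0015, 0.0125]
```

View pics/s3.png

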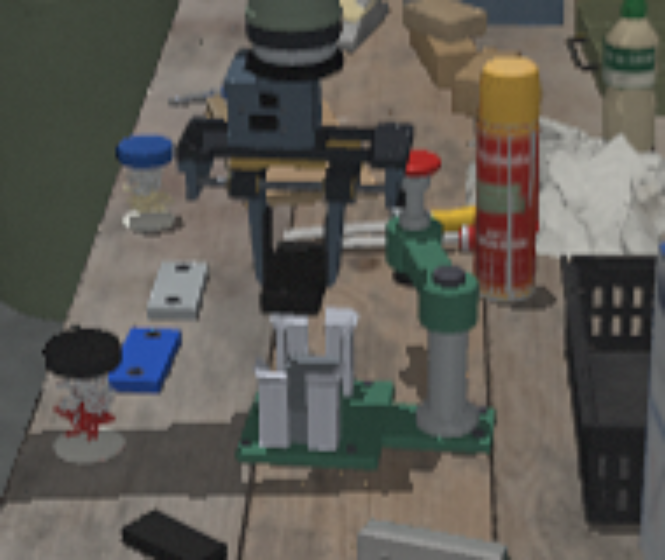

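```bash
python3 - <<'E'
from plan import *
c,s=np.cos(np.radians(-4.4)),np.sin(np.radians(-4.4));M=np.array([[c,-s],[s,c]])
def pts(ctr,z,off): return np.array([[*(np.array(ctr)+M@np.array(o)),z] for o in off])
print("pad near bottom", proj("side",pts((.5405,.0265),.129,[(-.023,-.05),(.023,-.05)])).round(1).tolist())
print("pad near top", proj("side",pts((.5405,.0265),.149,[(-.023,-.05),(.023,-.05)])).round(1).tolist())
print("1cm along y ->",(proj("side",[[.54,.03,.129]])-proj("side",[[.54,.04,.129]])).round(2))
im=cv2.imread("pics/s3.png")
from h import *
im=r.capture("side");V=im.max(2)
for col in(308,312,316,320): print(col,V[212:246,col].tolist())
for row in (222,230,235): print(row,V[row,300:332].tolist())
E
```

```text
pad near bottom [[303.8, 239.2], [320.4, 239.9]]
pad near top [[303.6, 232.6], [320.3, 233.3]]
1cm along y -> [[-0.21  1.51]]
308 [119, 118, 114, 115, 116, 114, 116, 120, 114, 84, 44, 42, 26, 28, 24, 25, 29, 27, 29, 25, 32, 37, 28, 28, 26, 28, 25, 87, 148, 157, 132, 113, 73, 56]
312 [117, 104, 102, 108, 153, 169, 123, 36, 40, 36, 28, 29, 30, 24, 26, 27, 26, 27, 27, 25, 25, 28, 30, 28, 27, 30, 21, 67, 143, 186, 163, 127, 129, 129]
316 [130, 130, 135, 159, 170, 145, 92, 39, 37, 36, 29, 25, 25, 28, 29, 28, 28, 29, 26, 26, 29, 28, 31, 29, 24, 26, 22, 41, 128, 200, 187, 125, 128, 129]
320 [138, 136, 146, 171, 164, 119, 67, 50, 35, 23, 26, 24, 26, 27, 32, 27, 25, 26, 30, 26, 29, 25, 27, 30, 25, 24, 24, 47, 103, 137, 134, 132, 132, 136]
222 [121, 127, 81, 66, 70, 31, 25, 25, 44, 25, 26, 24, 28, 22, 23, 22, 29, 25, 25, 28, 26, 25, 28, 41, 67, 68, 61, 59, 91, 91, 94, 87]
230 [114, 115, 120, 100, 77, 36, 25, 28, 29, 26, 26, 24, 27, 23, 28, 26, 26, 25, 23, 28, 30, 23, 23, 39, 66, 74, 133, 129, 126, 127, 134, 140]
235 [114, 116, 117, 118, 60, 25, 26, 27, 28, 24, 27, 28, 28, 30, 25, 28, 29, 27, 30, 28, 30, 21, 117, 145, 139, 138, 139, 143, 139, 137, 130, 131]
```

Emit:
{"name": "carry_out", "arguments": {"deltas": [{"ax":0,"ay":0,"az":0,"tx":0.0005,"ty":0.0045,"tz":0,"claw":0.3},{"ax":0,"ay":0,"az":0,"tx":0,"ty":0,"tz":0.015,"claw":0.3},{"ax":0,"ay":0,"az":0,"tx":0,"ty":0,"tz":0.015,"claw":0.3},{"ax":0,"ay":0,"az":0,"tx":0,"ty":0,"tz":0.015,"claw":0.3},{"ax":0,"ay":0,"az":0,"tx":0,"ty":0,"tz":0,"claw":0.3}]}}

```text
t: 5.22
ee_pos: [0.5445, 0.0271, 0.113]
tcp_rot: [-2.303, -2.132, 0.006]
force: [-0.5, 0.3, -1.6]
finger_gap: 0.501
finger_force: 20.0
```

Emit:
{"name": "carry_out", "arguments": {"deltas": [{"ax":0,"ay":0,"az":0,"tx":0,"ty":0,"tz":0,"claw":0.3},{"ax":0,"ay":0,"az":0,"tx":0,"ty":0,"tz":0,"claw":0.3},{"ax":0,"ay":0,"az":0,"tx":0,"ty":0,"tz":0.003,"claw":0.3},{"ax":0,"ay":0,"az":0,"tx":0,"ty":0,"tz":0.003,"claw":0.3},{"ax":0,"ay":0,"az":0,"tx":0,"ty":0,"tz":0,"claw":0.3}]}}

```text
t: 5.63
ee_pos: [0.5461, 0.0277, 0.1094]
tcp_rot: [2.304, 2.135, -0.0]
force: [-0.5, 0.6, -1.5]
finger_gap: 0.503
finger_force: 20.0
```

Emit:
{"name": "carry_out", "arguments": {"deltas": [{"ax":0,"ay":0,"az":0,"tx":0,"ty":0,"tz":0.003,"claw":0.3},{"ax":0,"ay":0,"az":0,"tx":0,"ty":0,"tz":0.003,"claw":0.3},{"ax":0,"ay":0,"az":0,"tx":0,"ty":0,"tz":0,"claw":0.3}]}}

```text
t: 5.88
ee_pos: [0.5459, 0.0278, 0.1029]
tcp_rot: [-2.304, -2.135, 0.001]
force: [-0.9, -0.7, -2.5]
finger_gap: 0.503
finger_force: 20.0
```

Emit:
{"name": "carry_out", "arguments": {"deltas": [{"ax":0,"ay":0,"az":0,"tx":0,"ty":0,"tz":0.002,"claw":0.3},{"ax":0,"ay":0,"az":0,"tx":0,"ty":0,"tz":0.002,"claw":0.3},{"ax":0,"ay":0,"az":0,"tx":0,"ty":0,"tz":0,"claw":0.3}]}}

```text
t: 6.13
ee_pos: [0.5466, 0.0284, 0.0998]
tcp_rot: [-2.305, -2.135, -0.003]
force: [-1.0, 3.8, 3.0]
finger_gap: 0.497
finger_force: 20.0
```

Emit:
{"name": "carry_out", "arguments": {"deltas": [{"ax":0,"ay":0,"az":0,"tx":0,"ty":0,"tz":0.002,"claw":0.3},{"ax":0,"ay":0,"az":0,"tx":0,"ty":0,"tz":0.002,"claw":0.3},{"ax":0,"ay":0,"az":0,"tx":0,"ty":0,"tz":0,"claw":0.3}]}}

```text
t: 6.38
ee_pos: [0.5466, 0.0286, 0.0956]
tcp_rot: [-2.304, -2.135, -0.003]
force: [-0.2, 5.4, 3.7]
finger_gap: 0.503
finger_force: 20.0
```

Emit:
{"name": "carry_out", "arguments": {"deltas": [{"ax":0,"ay":0,"az":0,"tx":0,"ty":0,"tz":0.002,"claw":0.3},{"ax":0,"ay":0,"az":0,"tx":0,"ty":0,"tz":0.002,"claw":0.3},{"ax":0,"ay":0,"az":0,"tx":0,"ty":0,"tz":0,"claw":0.3}]}}

```text
t: 6.63
ee_pos: [0.5466, 0.0286, 0.0915]
tcp_rot: [-2.304, -2.135, -0.003]
force: [0.5, 5.4, 2.1]
finger_gap: 0.501
finger_force: 20.0
```

Emit:
{"name": "carry_out", "arguments": {"deltas": [{"ax":0,"ay":0,"az":0,"tx":0.001,"ty":0,"tz":0.002,"claw":0.3},{"ax":0,"ay":0,"az":0,"tx":0,"ty":0,"tz":0.002,"claw":0.3},{"ax":0,"ay":0,"az":0,"tx":0,"ty":0,"tz":0,"claw":0.3}]}}

```text
t: 6.88
ee_pos: [0.5467, 0.029, 0.0873]
tcp_rot: [2.304, 2.135, 0.002]
force: [1.0, 4.0, 2.9]
finger_gap: 0.502
finger_force: 20.0
```

Emit:
{"name": "carry_out", "arguments": {"deltas": [{"ax":0,"ay":0,"az":0,"tx":0.0005,"ty":0,"tz":0.002,"claw":0.3},{"ax":0,"ay":0,"az":0,"tx":0,"ty":0,"tz":0.002,"claw":0.3},{"ax":0,"ay":0,"az":0,"tx":0,"ty":0,"tz":0,"claw":0.3}]}}

```text
t: 7.13
ee_pos: [0.5467, 0.0291, 0.0845]
tcp_rot: [2.303, 2.135, 0.001]
force: [-2.6, 2.7, 10.0]
finger_gap: 0.501
finger_force: 20.0
```

Emit:
{"name": "carry_out", "arguments": {"deltas": [{"ax":0,"ay":0,"az":0,"tx":0,"ty":0,"tz":0.002,"claw":0.3},{"ax":0,"ay":0,"az":0,"tx":0,"ty":0,"tz":0.002,"claw":0.3},{"ax":0,"ay":0,"az":0,"tx":0,"ty":0,"tz":0,"claw":0.3}]}}

```text
t: 7.38
ee_pos: [0.5467, 0.0289, 0.0826]
tcp_rot: [2.303, 2.135, 0.002]
force: [-5.4, 2.2, 24.0]
finger_gap: 0.501
finger_force: 20.0
```

The upward force starts with the pad bottom about 11 mm above its seat, so this is probably the gripper body meeting the press arm. I'll back off slightly and let the pad drop within the guides.

Emit:
{"name": "carry_out", "arguments": {"deltas": [{"ax":0,"ay":0,"az":0,"tx":0,"ty":0,"tz":-0.003,"claw":0.3},{"ax":0,"ay":0,"az":0,"tx":0,"ty":0,"tz":0,"claw":0.3},{"ax":0,"ay":0,"az":0,"tx":0,"ty":0,"tz":0,"claw":0.68},{"ax":0,"ay":0,"az":0,"tx":0,"ty":0,"tz":0,"claw":0.68},{"ax":0,"ay":0,"az":0,"tx":0,"ty":0,"tz":0,"claw":0.68}]}}

```text
t: 7.8
ee_pos: [0.5457, 0.0288, 0.0815]
tcp_rot: [-2.304, -2.135, 0.003]
force: [0.4, -0.5, -0.9]
finger_gap: 0.671
finger_force: 0.0
```

Emit:
{"name": "carry_out", "arguments": {"deltas": [{"ax":0,"ay":0,"az":0,"tx":0,"ty":0,"tz":0,"claw":0.68},{"ax":0,"ay":0,"az":0,"tx":0,"ty":0,"tz":-0.02,"claw":0.68},{"ax":0,"ay":0,"az":0,"tx":0,"ty":0,"tz":-0.03,"claw":0.68},{"ax":0,"ay":0,"az":0,"tx":0,"ty":0,"tz":-0.04,"claw":0.68},{"ax":0,"ay":0,"az":0,"tx":0,"ty":0,"tz":-0.03,"claw":0.68}]}}

```text
t: 8.22
ee_pos: [0.5465, 0.0291, 0.2043]
tcp_rot: [2.304, 2.135, 0.0]
force: [1.7, 0.7, 0.2]
finger_gap: 0.68
finger_force: 0.0
```

Emit:
{"name": "carry_out", "arguments": {"deltas": [{"ax":0,"ay":0,"az":0,"tx":0,"ty":-0.04,"tz":0,"claw":1},{"ax":0,"ay":0,"az":0,"tx":0.01,"ty":-0.04,"tz":0,"claw":1},{"ax":0,"ay":0,"az":0,"tx":0.04,"ty":-0.01,"tz":0,"claw":1},{"ax":0,"ay":0,"az":0,"tx":0.04,"ty":-0.01,"tz":0,"claw":1},{"ax":0,"ay":0,"az":0,"tx":0.04,"ty":0,"tz":0,"claw":1}]}}

```text
t: 8.63
ee_pos: [0.454, 0.167, 0.2025]
tcp_rot: [-2.305, -2.134, 0.002]
force: [0.5, -0.6, -0.4]
finger_gap: 0.992
finger_force: 0.0
```

```bash
python3 - <<'E'
from plan import *
im=r.capture("top");a=cv2.resize(im[185:275,235:345],None,fx=5,fy=5,interpolation=cv2.INTER_CUBIC)
im=r.capture("side");b=cv2.resize(im[180:290,270:400],None,fx=4,fy=4,interpolation=cv2.INTER_CUBIC)
h=450;b=cv2.resize(b,(300,int(300*b.shape[0]/b.shape[1])));a=cv2.resize(a,(500,409));c=np.zeros((420,800,3),np.uint8);c[:409,:500]=a;c[:b.shape[0],500:]=b
cv2.imwrite("pics/chk.png",c[:,:,::-1])
go((.4085,.2735,.10,-.5,4))
E
```

```text
t 8.73 p [0.4564 0.1708 0.2024] yaw -4.0 q [0.33 0.21 1.81 0.   1.12 0.4 ] gap 0.997
-> (0.4085, 0.2735, 0.1, -0.5)
  [0.0, -0.0, -0.9, 0.0247, -0.0138, 0.0201]
  [0.0, -0.0, -0.9, 0.0249, -0.0134, 0.0201]
  [0.0, -0.1, -0.9, 0.0252, -0.013, 0.0202]
  [0.1, -0.0, -0.8, 0.0254, -0.0125, 0.0201]
```

View pics/chk.png

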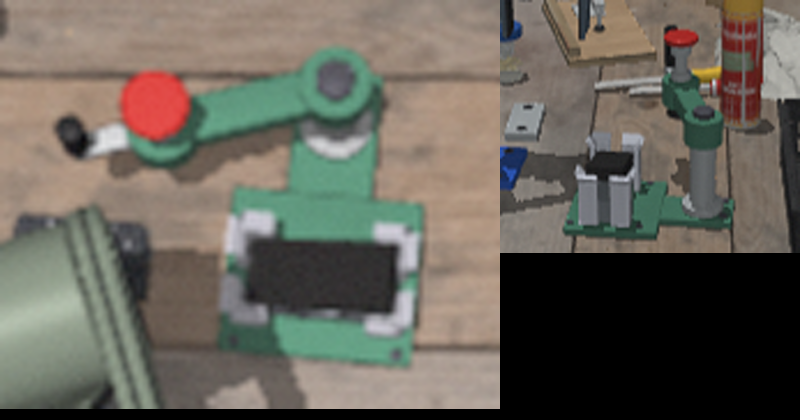

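Both views show the black pad in the nest, squarely aligned. I'll check its height numerically.

```bash
python3 - <<'E'
from plan import *
im=r.capture("side");V=im.max(2)
c,s=np.cos(np.radians(-4.4)),np.sin(np.radians(-4.4));M=np.array([[c,-s],[s,c]])
def pts(z,off): return np.array([[*(np.array((.5455,.0285))+M@np.array(o)),z] for o in off])
for z in(.062,.067,.073): print(z,"far edge -x,0,+x / near edge", proj("side",pts(z,[(-.023,.05),(0,.05),(.023,.05),(-.023,-.05),(0,-.05),(.023,-.05)])).round(1).tolist())
print("guide near top flares", proj("side",pts(.08,[(-.0245,-.06),(.0245,-.06)])).round(1).tolist())
for col in(308,312,316,320,324): print(col,[(i,int(V[i,col])) for i in range(238,268)])
it=r.capture("top");hsv=cv2.cvtColor(it,cv2.COLOR_RGB2HSV);m=np.zeros((480,640),bool);m[230:260,283:328]=hsv[230:260,283:328,2]<75
for st,ce,mm in blobs(m,50): print(st,rect("top",mm,.062))
E
```

```text
0.062 far edge -x,0,+x / near edge [[311.3, 244.4], [319.0, 244.7], [326.8, 245.1], [306.2, 260.4], [314.4, 260.8], [322.5, 261.2]]
0.067 far edge -x,0,+x / near edge [[311.3, 242.9], [319.0, 243.2], [326.8, 243.6], [306.2, 258.8], [314.3, 259.2], [322.5, 259.6]]
0.073 far edge -x,0,+x / near edge [[311.2, 241.0], [319.0, 241.4], [326.8, 241.7], [306.1, 256.9], [314.3, 257.3], [322.5, 257.7]]
guide near top flares [[305.0, 256.3], [322.6, 257.2]]
308 [(238, 102), (239, 103), (240, 131), (241, 156), (242, 131), (243, 113), (244, 71), (245, 54), (246, 59), (247, 52), (248, 36), (249, 45), (250, 47), (251, 36), (252, 32), (253, 29), (254, 24), (255, 46), (256, 161), (257, 203), (258, 105), (259, 117), (260, 130), (261, 125), (262, 124), (263, 126), (264, 125), (265, 125), (266, 126), (267, 126)]
312 [(238, 134), (239, 135), (240, 133), (241, 134), (242, 131), (243, 127), (244, 130), (245, 110), (246, 33), (247, 35), (248, 39), (249, 37), (250, 38), (251, 39), (252, 34), (253, 29), (254, 28), (255, 27), (256, 37), (257, 53), (258, 64), (259, 81), (260, 75), (261, 68), (262, 70), (263, 72
[... 548 characters left out ...]
51, 40), (252, 37), (253, 30), (254, 31), (255, 24), (256, 121), (257, 195), (258, 176), (259, 108), (260, 120), (261, 128), (262, 127), (263, 127), (264, 127), (265, 129), (266, 129), (267, 129)]
324 [(238, 173), (239, 184), (240, 180), (241, 182), (242, 170), (243, 134), (244, 130), (245, 112), (246, 49), (247, 35), (248, 39), (249, 35), (250, 36), (251, 29), (252, 19), (253, 22), (254, 18), (255, 8), (256, 75), (257, 177), (258, 205), (259, 103), (260, 111), (261, 130), (262, 130), (263, 128), (264, 128), (265, 129), (266, 128), (267, 129)]
[289 237  34  18 494] {'c': (542.7, 26.9), 'size': (100.5, 51.1), 'yaw': 86.8, 'cen': array([544.4,  27.6]), 'mom': array([46.8, 97.3]), 'myaw': 87.8}
```

The height check shows the pad is tilted. Its far (+y) end is down, but the −y end is caught about 25 mm high in the guides. I'll press that end down with closed fingertips.

```bash
python3 - <<'E'
from plan import *
go((.538,-.004,.14,-4.4,4),(.538,-.004,.10,-4.4,2))
E
```

```text
t 8.83 p [0.4561 0.167  0.202 ] yaw -4.2 q [ 0.33  0.21  1.81 -0.    1.12  0.4 ] gap 0.999
-> (0.538, -0.004, 0.14, -4.4)
  [-0.0, 0.0, 0.0, -0.0329, 0.0188, 0.008]
  [-0.0, 0.0, 0.1, -0.0329, 0.0188, 0.008]
  [-0.0, 0.0, 0.0, -0.0329, 0.0189, 0.008]
  [-0.0, 0.0, 0.1, -0.0328, 0.0189, 0.008]
  [-0.0, 0.1, 0.0, -0.0328, 0.019, 0.0081]
-> (0.538, -0.004, 0.1, -4.4)
  [-0.0, -0.0, 0.0, -0.0, 0.0, 0.02]
  [-0.0, -0.0, 0.0, -0.0001, 0.0001, 0.02]
```

Emit:
{"name": "carry_out", "arguments": {"deltas": [{"ax":0,"ay":0,"az":0,"tx":-0.033,"ty":0.019,"tz":0.008,"claw":0},{"ax":0,"ay":0,"az":0,"tx":-0.033,"ty":0.019,"tz":0.008,"claw":0},{"ax":0,"ay":0,"az":0,"tx":-0.033,"ty":0.019,"tz":0.008,"claw":0},{"ax":0,"ay":0,"az":0,"tx":-0.033,"ty":0.019,"tz":0.008,"claw":0},{"ax":0,"ay":0,"az":0,"tx":-0.033,"ty":0.019,"tz":0.008,"claw":0}]}}

```text
t: 9.25
ee_pos: [0.5386, -0.0088, 0.1618]
tcp_rot: [-2.306, -2.133, 0.002]
force: [0.3, -0.0, 0.2]
finger_gap: 0.664
finger_force: 0.0
```

Emit:
{"name": "carry_out", "arguments": {"deltas": [{"ax":0,"ay":0,"az":0,"tx":0,"ty":0,"tz":0,"claw":0},{"ax":0,"ay":0,"az":0,"tx":0,"ty":0,"tz":0,"claw":0},{"ax":0,"ay":0,"az":0,"tx":0,"ty":0,"tz":0,"claw":0},{"ax":0,"ay":0,"az":0,"tx":0,"ty":0,"tz":0.02,"claw":0},{"ax":0,"ay":0,"az":0,"tx":0,"ty":0,"tz":0.02,"claw":0}]}}

```text
t: 9.67
ee_pos: [0.5391, -0.0047, 0.1235]
tcp_rot: [2.301, 2.135, 0.004]
force: [-0.5, -0.0, -0.2]
finger_gap: 0.303
finger_force: 0.0
```

Emit:
{"name": "carry_out", "arguments": {"deltas": [{"ax":0,"ay":0,"az":0,"tx":0,"ty":0,"tz":0,"claw":0},{"ax":0,"ay":0,"az":0,"tx":0,"ty":0,"tz":0,"claw":0},{"ax":0,"ay":0,"az":0,"tx":0,"ty":0,"tz":0,"claw":0}]}}

```text
t: 9.92
ee_pos: [0.539, -0.0047, 0.1236]
tcp_rot: [2.302, 2.136, 0.002]
force: [0.2, 0.8, 0.6]
finger_gap: 0.08
finger_force: 0.0
```

Emit:
{"name": "carry_out", "arguments": {"deltas": [{"ax":0,"ay":0,"az":0,"tx":0,"ty":0,"tz":0.005,"claw":0},{"ax":0,"ay":0,"az":0,"tx":0,"ty":0,"tz":0.005,"claw":0},{"ax":0,"ay":0,"az":0,"tx":0,"ty":0,"tz":0.004,"claw":0},{"ax":0,"ay":0,"az":0,"tx":0,"ty":0,"tz":0,"claw":0}]}}

```text
t: 10.25
ee_pos: [0.5394, -0.0051, 0.1105]
tcp_rot: [2.303, 2.134, 0.003]
force: [-2.5, 0.7, 13.1]
finger_gap: 0.003
finger_force: 6.5
```

Emit:
{"name": "carry_out", "arguments": {"deltas": [{"ax":0,"ay":0,"az":0,"tx":0,"ty":0,"tz":0.003,"claw":0},{"ax":0,"ay":0,"az":0,"tx":0,"ty":0,"tz":0.003,"claw":0},{"ax":0,"ay":0,"az":0,"tx":0,"ty":0,"tz":0,"claw":0}]}}

```text
t: 10.5
ee_pos: [0.5386, -0.0053, 0.1026]
tcp_rot: [2.304, 2.135, 0.0]
force: [0.4, 0.3, -0.9]
finger_gap: 0.008
finger_force: 0.0
```

Emit:
{"name": "carry_out", "arguments": {"deltas": [{"ax":0,"ay":0,"az":0,"tx":0,"ty":0,"tz":0.003,"claw":0},{"ax":0,"ay":0,"az":0,"tx":0,"ty":0,"tz":0.003,"claw":0},{"ax":0,"ay":0,"az":0,"tx":0,"ty":0,"tz":0,"claw":0}]}}

```text
t: 10.75
ee_pos: [0.5379, -0.0053, 0.0953]
tcp_rot: [-2.303, -2.135, 0.002]
force: [0.0, 0.4, -0.6]
finger_gap: 0.006
finger_force: 0.0
```

The pad end popped down at about 13 N. I'll keep going until contact to confirm its height.

Emit:
{"name": "carry_out", "arguments": {"deltas": [{"ax":0,"ay":0,"az":0,"tx":0,"ty":0,"tz":0.003,"claw":0},{"ax":0,"ay":0,"az":0,"tx":0,"ty":0,"tz":0.003,"claw":0},{"ax":0,"ay":0,"az":0,"tx":0,"ty":0,"tz":0.003,"claw":0},{"ax":0,"ay":0,"az":0,"tx":0,"ty":0,"tz":0,"claw":0}]}}

```text
t: 11.08
ee_pos: [0.5382, -0.0053, 0.0866]
tcp_rot: [-2.303, -2.135, 0.002]
force: [0.3, -0.8, 0.4]
finger_gap: 0.006
finger_force: 0.0
```

Emit:
{"name": "carry_out", "arguments": {"deltas": [{"ax":0,"ay":0,"az":0,"tx":0,"ty":0,"tz":0.002,"claw":0},{"ax":0,"ay":0,"az":0,"tx":0,"ty":0,"tz":0.001,"claw":0},{"ax":0,"ay":0,"az":0,"tx":0,"ty":0,"tz":0,"claw":0}]}}

```text
t: 11.33
ee_pos: [0.5387, -0.0053, 0.0844]
tcp_rot: [2.304, 2.135, 0.0]
force: [-0.6, -0.1, 0.1]
finger_gap: 0.007
finger_force: 0.0
```

Emit:
{"name": "carry_out", "arguments": {"deltas": [{"ax":0,"ay":0,"az":0,"tx":0,"ty":0,"tz":-0.02,"claw":0},{"ax":0,"ay":0,"az":0,"tx":0,"ty":0,"tz":-0.04,"claw":0},{"ax":0,"ay":0,"az":0,"tx":0,"ty":0,"tz":-0.04,"claw":0},{"ax":0,"ay":0,"az":0,"tx":0,"ty":-0.03,"tz":0,"claw":1},{"ax":0,"ay":0,"az":0,"tx":0.02,"ty":-0.03,"tz":0,"claw":1}]}}

```text
t: 11.75
ee_pos: [0.4825, 0.0175, 0.1871]
tcp_rot: [2.303, 2.128, 0.007]
force: [0.5, 2.0, 0.2]
finger_gap: 0.125
finger_force: 0.0
```

Emit:
{"name": "carry_out", "arguments": {"deltas": [{"ax":0,"ay":0,"az":-1,"tx":0.038,"ty":-0.01,"tz":0,"claw":1},{"ax":0,"ay":0,"az":-1,"tx":0.038,"ty":-0.01,"tz":0,"claw":1},{"ax":0,"ay":0,"az":-1,"tx":0.038,"ty":-0.01,"tz":0,"claw":1},{"ax":0,"ay":0,"az":-1,"tx":0.038,"ty":-0.01,"tz":0,"claw":1},{"ax":0,"ay":0,"az":0,"tx":0.038,"ty":-0.005,"tz":0,"claw":1}]}}

```text
t: 12.17
ee_pos: [0.4418, 0.2125, 0.1847]
tcp_rot: [2.228, 2.215, 0.0]
force: [0.4, -0.2, 0.1]
finger_gap: 0.481
finger_force: 0.0
```

Emit:
{"name": "carry_out", "arguments": {"deltas": [{"ax":0,"ay":0,"az":0,"tx":0.03,"ty":0,"tz":0.02,"claw":1},{"ax":0,"ay":0,"az":0,"tx":0,"ty":0,"tz":0.02,"claw":1},{"ax":0,"ay":0,"az":0,"tx":0,"ty":0,"tz":0,"claw":1},{"ax":0,"ay":0,"az":0,"tx":0,"ty":0,"tz":0,"claw":1}]}}

```text
t: 12.5
ee_pos: [0.4425, 0.2407, 0.1438]
tcp_rot: [-2.227, -2.215, 0.004]
force: [0.4, 0.5, 0.4]
finger_gap: 0.78
finger_force: 0.0
```

```bash
python3 - <<'E'
from plan import *
im=r.capture("side");V=im.max(2)
for col in(312,316,320): print(col,[(i,int(V[i,col])) for i in range(240,268)])
it=r.capture("top");hsv=cv2.cvtColor(it,cv2.COLOR_RGB2HSV);m=np.zeros((480,640),bool);m[230:260,283:328]=hsv[230:260,283:328,2]<75
for st,ce,mm in blobs(m,50): print(st,rect("top",mm,.062))
go((.4085,.2740,.004,-.5,4))
E
```

```text
312 [(240, 177), (241, 179), (242, 159), (243, 125), (244, 111), (245, 62), (246, 34), (247, 36), (248, 37), (249, 39), (250, 40), (251, 39), (252, 41), (253, 40), (254, 38), (255, 37), (256, 45), (257, 57), (258, 60), (259, 67), (260, 61), (261, 52), (262, 54), (263, 52), (264, 57), (265, 57), (266, 64), (267, 83)]
316 [(240, 179), (241, 190), (242, 184), (243, 126), (244, 123), (245, 92), (246, 33), (247, 40), (248, 40), (249, 39), (250, 39), (251, 39), (252, 40), (253, 38), (254, 39), (255, 37), (256, 36), (257, 31), (258, 37), (259, 34), (260, 35), (261, 31), (262, 21), (263, 24), (264, 23), (265, 23), (266, 24), (267, 54)]
320 [(240, 71), (241, 71), (242, 71), (243, 72), (244, 73), (245, 64), (246, 39), (247, 38), (248, 38), (249, 38), (250, 38), (251, 37), (252, 40), (253, 41), (254, 37), (255, 32), (256, 120), (257, 195), (258, 177), (259, 106), (260, 119), (261, 128), (262, 128), (263, 126), (264, 128), (265, 128), (266, 129), (267, 129)]
[289 238  33  17 478] {'c': (540.9, 28.0), 'size': (96.9, 48.0), 'yaw': 85.2, 'cen': array([542.1,  28.2]), 'mom': array([46.2, 95. ]), 'myaw': 85.9}
t 12.6 p [0.4439 0.2405 0.1453] yaw -0.4 q [ 0.47  0.29  1.86 -0.    0.99  0.48] gap 0.861
-> (0.4085, 0.274, 0.004, -0.5)
  [0.0, -0.0, 0.0, 0.0083, -0.0089, 0.0298]
  [0.0, -0.0, 0.0, 0.0083, -0.009, 0.0298]
  [0.0, -0.0, 0.0, 0.0083, -0.0089, 0.0298]
  [0.1, -0.0, 0.1, 0.0083, -0.009, 0.0299]
```

The pad is now seated: its near top edge is at row 261 as predicted, and its yaw is square. Now I'll grasp the steel plate.

Emit:
{"name": "carry_out", "arguments": {"deltas": [{"ax":0,"ay":0,"az":0,"tx":0.0165,"ty":-0.018,"tz":0.03,"claw":1},{"ax":0,"ay":0,"az":0,"tx":0.0165,"ty":-0.0175,"tz":0.03,"claw":1},{"ax":0,"ay":0,"az":0,"tx":0,"ty":0,"tz":0,"claw":1},{"ax":0,"ay":0,"az":0,"tx":0,"ty":0,"tz":0,"claw":1},{"ax":0,"ay":0,"az":0,"tx":0,"ty":0,"tz":0,"claw":1}]}}

```text
t: 13.02
ee_pos: [0.4096, 0.2742, 0.0859]
tcp_rot: [2.228, 2.213, 0.005]
force: [0.3, -0.2, 1.9]
finger_gap: 1.005
finger_force: 0.0
```

Emit:
{"name": "carry_out", "arguments": {"deltas": [{"ax":0,"ay":0,"az":0,"tx":0,"ty":0,"tz":0.02,"claw":1},{"ax":0,"ay":0,"az":0,"tx":0,"ty":0,"tz":0.02,"claw":1},{"ax":0,"ay":0,"az":0,"tx":0,"ty":0,"tz":0.01,"claw":1},{"ax":0,"ay":0,"az":0,"tx":0,"ty":0,"tz":0.005,"claw":1},{"ax":0,"ay":0,"az":0,"tx":0,"ty":0,"tz":0,"claw":1}]}}

```text
t: 13.43
ee_pos: [0.4093, 0.2739, 0.0299]
tcp_rot: [2.229, 2.213, 0.002]
force: [-0.2, 0.0, -0.1]
finger_gap: 0.997
finger_force: 0.0
```

Emit:
{"name": "carry_out", "arguments": {"deltas": [{"ax":0,"ay":0,"az":0,"tx":0,"ty":0,"tz":0,"claw":1},{"ax":0,"ay":0,"az":0,"tx":0,"ty":0,"tz":0,"claw":1},{"ax":0,"ay":0,"az":0,"tx":0,"ty":0,"tz":0,"claw":1}]}}

```text
t: 13.68
ee_pos: [0.4089, 0.2745, 0.0305]
tcp_rot: [2.228, 2.214, 0.004]
force: [-1.0, -0.1, -0.2]
finger_gap: 0.999
finger_force: 0.0
```

Tips are at 8.5 mm, so I'll go 4.5 mm lower, close and lift.

Emit:
{"name": "carry_out", "arguments": {"deltas": [{"ax":0,"ay":0,"az":0,"tx":0,"ty":0,"tz":0.0045,"claw":1},{"ax":0,"ay":0,"az":0,"tx":0,"ty":0,"tz":0,"claw":0.3},{"ax":0,"ay":0,"az":0,"tx":0,"ty":0,"tz":0,"claw":0.3},{"ax":0,"ay":0,"az":0,"tx":0,"ty":0,"tz":0,"claw":0.3},{"ax":0,"ay":0,"az":0,"tx":0,"ty":0,"tz":0,"claw":0.3}], "grip_force": 25}}

```text
t: 14.1
ee_pos: [0.4081, 0.2742, 0.0249]
tcp_rot: [2.228, 2.215, -0.0]
force: [0.2, 0.2, 0.1]
finger_gap: 0.736
finger_force: 0.0
```

Emit:
{"name": "carry_out", "arguments": {"deltas": [{"ax":0,"ay":0,"az":0,"tx":0,"ty":0,"tz":0,"claw":0.3},{"ax":0,"ay":0,"az":0,"tx":0,"ty":0,"tz":0,"claw":0.3},{"ax":0,"ay":0,"az":0,"tx":0,"ty":0,"tz":0,"claw":0.3},{"ax":0,"ay":0,"az":0,"tx":0,"ty":0,"tz":0,"claw":0.3},{"ax":0,"ay":0,"az":0,"tx":0,"ty":0,"tz":0,"claw":0.3}]}}

```text
t: 14.52
ee_pos: [0.4085, 0.2744, 0.025]
tcp_rot: [2.228, 2.214, 0.001]
force: [1.8, 0.1, -0.0]
finger_gap: 0.503
finger_force: 25.0
```

Emit:
{"name": "carry_out", "arguments": {"deltas": [{"ax":0,"ay":0,"az":0,"tx":0,"ty":0,"tz":0,"claw":0.3},{"ax":0,"ay":0,"az":0,"tx":0,"ty":0,"tz":-0.02,"claw":0.3},{"ax":0,"ay":0,"az":0,"tx":0,"ty":0,"tz":-0.04,"claw":0.3},{"ax":0,"ay":0,"az":0,"tx":0,"ty":0,"tz":-0.04,"claw":0.3},{"ax":0,"ay":0,"az":0,"tx":0,"ty":0,"tz":-0.03,"claw":0.3}]}}

```text
t: 14.93
ee_pos: [0.4078, 0.2741, 0.157]
tcp_rot: [-2.228, -2.214, -0.0]
force: [0.3, 1.1, -3.4]
finger_gap: 0.501
finger_force: 25.0
```

Emit:
{"name": "carry_out", "arguments": {"deltas": [{"ax":0,"ay":0,"az":0,"tx":0,"ty":0,"tz":0,"claw":0.3},{"ax":0,"ay":0,"az":0,"tx":0,"ty":0,"tz":0,"claw":0.3}]}}

```text
t: 15.1
ee_pos: [0.4082, 0.2743, 0.1559]
tcp_rot: [2.228, 2.214, 0.003]
force: [-0.7, -0.7, -4.1]
finger_gap: 0.5
finger_force: 25.0
```

```bash
python3 - <<'E'
from plan import *
im=r.capture("side");cv2.imwrite("pics/s5.png",cv2.resize(im[150:310,230:420],None,fx=3.5,fy=3.5)[:,:,::-1])
go((.545,.0275,.14,-4.4,4))
E
```

```text
t 15.15 p [0.4071 0.2736 0.1542] yaw -0.4 q [0.57 0.26 1.88 0.   1.01 0.57] gap 0.5
-> (0.545, 0.0275, 0.14, -4.4)
  [-0.0, 0.0, 0.5, -0.0307, 0.0174, -0.001]
  [-0.0, 0.0, 0.5, -0.0305, 0.0177, -0.001]
  [-0.0, 0.0, 0.5, -0.0303, 0.018, -0.001]
  [-0.0, 0.0, 0.5, -0.0302, 0.0182, -0.001]
  [-0.0, 0.0, 0.5, -0.03, 0.0185, -0.0009]
  [-0.0, 0.0, 0.5, -0.0299, 0.0187, -0.001]
  [-0.0, 0.0, 0.5, -0.0297, 0.019, -0.0009]
  [-0.1, 0.1, 0.5, -0.0296, 0.0193, -0.001]
```

Emit:
{"name": "carry_out", "arguments": {"deltas": [{"ax":0,"ay":0,"az":0.5,"tx":-0.031,"ty":0.0174,"tz":-0.001,"claw":0.3},{"ax":0,"ay":0,"az":0.5,"tx":-0.0305,"ty":0.0177,"tz":-0.001,"claw":0.3},{"ax":0,"ay":0,"az":0.5,"tx":-0.0305,"ty":0.018,"tz":-0.001,"claw":0.3},{"ax":0,"ay":0,"az":0.5,"tx":-0.03,"ty":0.0182,"tz":-0.001,"claw":0.3},{"ax":0,"ay":0,"az":0.5,"tx":-0.03,"ty":0.0185,"tz":0,"claw":0.3}]}}

```text
t: 15.57
ee_pos: [0.493, 0.1183, 0.1563]
tcp_rot: [-2.274, -2.163, 0.008]
force: [0.6, 0.2, -2.8]
finger_gap: 0.503
finger_force: 25.0
```

Emit:
{"name": "carry_out", "arguments": {"deltas": [{"ax":0,"ay":0,"az":0.5,"tx":-0.03,"ty":0.0187,"tz":0,"claw":0.3},{"ax":0,"ay":0,"az":0.5,"tx":-0.03,"ty":0.019,"tz":0,"claw":0.3},{"ax":0,"ay":0,"az":0.5,"tx":-0.0295,"ty":0.019,"tz":0,"claw":0.3},{"ax":0,"ay":0,"az":0,"tx":0,"ty":0,"tz":0,"claw":0.3},{"ax":0,"ay":0,"az":0,"tx":0,"ty":0,"tz":0,"claw":0.3}]}}

```text
t: 15.98
ee_pos: [0.5445, 0.0259, 0.1559]
tcp_rot: [-2.305, -2.129, 0.007]
force: [-1.1, 0.4, -3.2]
finger_gap: 0.505
finger_force: 25.0
```

Emit:
{"name": "carry_out", "arguments": {"deltas": [{"ax":0,"ay":0,"az":0,"tx":0,"ty":0,"tz":0,"claw":0.3},{"ax":0,"ay":0,"az":0,"tx":0,"ty":0,"tz":0,"claw":0.3},{"ax":0,"ay":0,"az":0,"tx":0,"ty":0,"tz":0,"claw":0.3}]}}

```text
t: 16.23
ee_pos: [0.5446, 0.0285, 0.1582]
tcp_rot: [-2.301, -2.136, 0.002]
force: [-0.3, 0.2, -3.4]
finger_gap: 0.504
finger_force: 25.0
```

```bash
python3 - <<'E'
from plan import *
s=r.get_state();zt=s['ee_pos'][2]-.022;print("plate bottom ~",zt-.0032)
im=r.capture("side");cv2.imwrite("pics/s6.png",cv2.resize(im[150:310,230:420],None,fx=3.5,fy=3.5)[:,:,::-1])
c,s_=np.cos(np.radians(-4.4)),np.sin(np.radians(-4.4));M=np.array([[c,-s_],[s_,c]])
P=[[*(s['ee_pos'][:2]+M@np.array(o)),zt-.0032+h] for h in(0,.014) for o in[(-.023,-.05),(.023,-.05)]]
print((3.5*(proj("side",P)-[230,150])).round(0).tolist())
go((.5455,.0275,.09,-4.4,4))
E
```

```text
plate bottom ~ 0.13295372180876264
[[264.0, 307.0], [322.0, 309.0], [263.0, 290.0], [321.0, 293.0]]
t 16.28 p [0.5449 0.0285 0.1584] yaw -4.3 q [0.03 0.34 1.75 0.   1.06 0.11] gap 0.501
-> (0.5455, 0.0275, 0.09, -4.4)
  [-0.0, 0.0, 0.0, -0.0002, 0.0002, 0.0116]
  [-0.0, 0.0, 0.0, -0.0002, 0.0002, 0.0116]
  [-0.0, 0.0, 0.1, -0.0003, 0.0002, 0.0116]
  [-0.1, 0.0, 0.0, -0.0002, 0.0002, 0.0116]
```

View pics/s6.png

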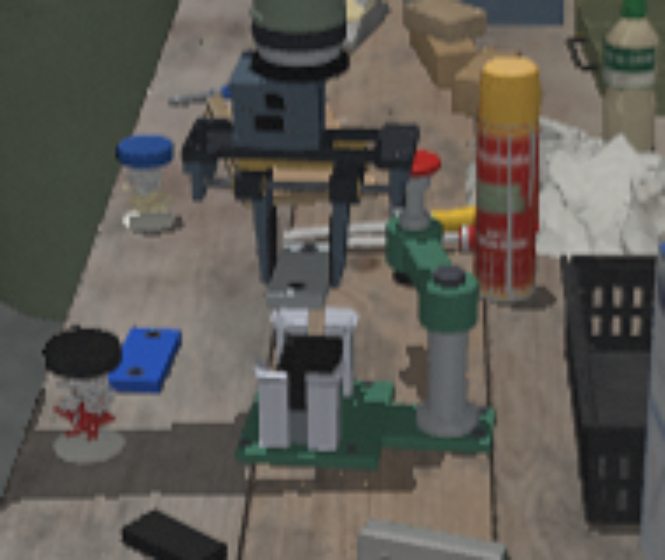

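The view shows the seated pad, with the plate held level above the nest and its lower near edge at about (295,305), as predicted. Lowering with force checks.

Emit:
{"name": "carry_out", "arguments": {"deltas": [{"ax":0,"ay":0,"az":0,"tx":0,"ty":0.0005,"tz":0.018,"claw":0.3},{"ax":0,"ay":0,"az":0,"tx":0,"ty":0,"tz":0.018,"claw":0.3},{"ax":0,"ay":0,"az":0,"tx":0,"ty":0,"tz":0.014,"claw":0.3},{"ax":0,"ay":0,"az":0,"tx":0,"ty":0,"tz":0,"claw":0.3},{"ax":0,"ay":0,"az":0,"tx":0,"ty":0,"tz":0,"claw":0.3}]}}

```text
t: 16.7
ee_pos: [0.5455, 0.028, 0.1086]
tcp_rot: [-2.302, -2.136, 0.002]
force: [0.3, -0.4, -3.2]
finger_gap: 0.501
finger_force: 25.0
```

Emit:
{"name": "carry_out", "arguments": {"deltas": [{"ax":0,"ay":0,"az":0,"tx":0,"ty":0,"tz":0.003,"claw":0.3},{"ax":0,"ay":0,"az":0,"tx":0,"ty":0,"tz":0.002,"claw":0.3},{"ax":0,"ay":0,"az":0,"tx":0,"ty":0,"tz":0,"claw":0.3},{"ax":0,"ay":0,"az":0,"tx":0,"ty":0,"tz":0,"claw":0.3}]}}

```text
t: 17.03
ee_pos: [0.5464, 0.0275, 0.1044]
tcp_rot: [2.304, 2.135, 0.001]
force: [0.4, -0.5, -3.0]
finger_gap: 0.501
finger_force: 25.0
```

Emit:
{"name": "carry_out", "arguments": {"deltas": [{"ax":0,"ay":0,"az":0,"tx":0,"ty":0,"tz":0.002,"claw":0.3},{"ax":0,"ay":0,"az":0,"tx":0,"ty":0,"tz":0.002,"claw":0.3},{"ax":0,"ay":0,"az":0,"tx":0,"ty":0,"tz":0,"claw":0.3},{"ax":0,"ay":0,"az":0,"tx":0,"ty":0,"tz":0,"claw":0.3}]}}

```text
t: 17.37
ee_pos: [0.546, 0.0274, 0.0998]
tcp_rot: [-2.304, -2.135, 0.001]
force: [0.0, -0.5, -3.1]
finger_gap: 0.496
finger_force: 25.0
```

Emit:
{"name": "carry_out", "arguments": {"deltas": [{"ax":0,"ay":0,"az":0,"tx":0,"ty":0,"tz":0.002,"claw":0.3},{"ax":0,"ay":0,"az":0,"tx":0,"ty":0,"tz":0.001,"claw":0.3},{"ax":0,"ay":0,"az":0,"tx":0,"ty":0,"tz":0,"claw":0.3},{"ax":0,"ay":0,"az":0,"tx":0,"ty":0,"tz":0,"claw":0.3}]}}

```text
t: 17.7
ee_pos: [0.5461, 0.0274, 0.0968]
tcp_rot: [-2.304, -2.135, 0.0]
force: [-0.7, -0.4, -3.2]
finger_gap: 0.503
finger_force: 25.0
```

Emit:
{"name": "carry_out", "arguments": {"deltas": [{"ax":0,"ay":0,"az":0,"tx":0,"ty":0,"tz":0.002,"claw":0.3},{"ax":0,"ay":0,"az":0,"tx":0,"ty":0,"tz":0.001,"claw":0.3},{"ax":0,"ay":0,"az":0,"tx":0,"ty":0,"tz":0,"claw":0.3},{"ax":0,"ay":0,"az":0,"tx":0,"ty":0,"tz":0,"claw":0.3}]}}

```text
t: 18.03
ee_pos: [0.5467, 0.028, 0.0945]
tcp_rot: [2.304, 2.135, 0.003]
force: [-0.6, 4.3, 2.3]
finger_gap: 0.505
finger_force: 25.0
```

Emit:
{"name": "carry_out", "arguments": {"deltas": [{"ax":0,"ay":0,"az":0,"tx":0,"ty":0,"tz":0.002,"claw":0.3},{"ax":0,"ay":0,"az":0,"tx":0,"ty":0,"tz":0.001,"claw":0.3},{"ax":0,"ay":0,"az":0,"tx":0,"ty":0,"tz":0,"claw":0.3},{"ax":0,"ay":0,"az":0,"tx":0,"ty":0,"tz":0,"claw":0.3}]}}

```text
t: 18.37
ee_pos: [0.5467, 0.0281, 0.0912]
tcp_rot: [2.304, 2.135, 0.003]
force: [-0.7, 4.5, 2.2]
finger_gap: 0.501
finger_force: 25.0
```

Emit:
{"name": "carry_out", "arguments": {"deltas": [{"ax":0,"ay":0,"az":0,"tx":0,"ty":0,"tz":0.002,"claw":0.3},{"ax":0,"ay":0,"az":0,"tx":0,"ty":0,"tz":0.001,"claw":0.3},{"ax":0,"ay":0,"az":0,"tx":0,"ty":0,"tz":0,"claw":0.3},{"ax":0,"ay":0,"az":0,"tx":0,"ty":0,"tz":0,"claw":0.3}]}}

```text
t: 18.7
ee_pos: [0.5468, 0.0281, 0.0904]
tcp_rot: [2.304, 2.134, 0.004]
force: [-4.4, 5.8, 17.0]
finger_gap: 0.505
finger_force: 25.0
```

Emit:
{"name": "carry_out", "arguments": {"deltas": [{"ax":0,"ay":0,"az":0,"tx":0.0015,"ty":0,"tz":-0.001,"claw":0.3},{"ax":0,"ay":0,"az":0,"tx":0,"ty":0,"tz":0,"claw":0.3},{"ax":0,"ay":0,"az":0,"tx":0,"ty":0,"tz":0,"claw":0.3}]}}

```text
t: 18.95
ee_pos: [0.5468, 0.0284, 0.0904]
tcp_rot: [2.302, 2.135, 0.001]
force: [-1.0, 0.2, 10.3]
finger_gap: 0.501
finger_force: 25.0
```

Emit:
{"name": "carry_out", "arguments": {"deltas": [{"ax":0,"ay":0,"az":0,"tx":0,"ty":0,"tz":0.002,"claw":0.3},{"ax":0,"ay":0,"az":0,"tx":0,"ty":0,"tz":0,"claw":0.3},{"ax":0,"ay":0,"az":0,"tx":0,"ty":0,"tz":0,"claw":0.3}]}}

```text
t: 19.2
ee_pos: [0.5469, 0.0284, 0.0902]
tcp_rot: [2.302, 2.135, 0.002]
force: [-6.0, 0.2, 22.0]
finger_gap: 0.5
finger_force: 25.0
```

Emit:
{"name": "carry_out", "arguments": {"deltas": [{"ax":0,"ay":0,"az":0,"tx":0,"ty":-0.001,"tz":-0.003,"claw":0.3},{"ax":0,"ay":0,"az":0,"tx":0,"ty":-0.001,"tz":0,"claw":0.3},{"ax":0,"ay":0,"az":0,"tx":0,"ty":0,"tz":0,"claw":0.3}]}}

```text
t: 19.45
ee_pos: [0.5454, 0.0285, 0.0905]
tcp_rot: [2.302, 2.134, 0.003]
force: [0.6, -1.5, 5.4]
finger_gap: 0.501
finger_force: 25.0
```

```bash
python3 - <<'E'
from plan import *
s=r.get_state();print(s['force'].round(1),s['torque'].round(2),s['ee_pos'].round(4))
im=r.capture("side");V=im.max(2)
cv2.imwrite("pics/s7.png",np.hstack([cv2.resize(im[180:290,270:400],(520,440),interpolation=cv2.INTER_CUBIC),cv2.resize(r.capture("top")[190:260,270:340],(280,440))])[:,:,::-1])
for col in(311,316): print(col,[(i,int(V[i,col])) for i in range(236,270)])
E
```

```text
[ 0.6 -1.5  5.4] [-0.25 -0.35 -0.12] [0.5454 0.0285 0.0905]
311 [(236, 128), (237, 152), (238, 189), (239, 185), (240, 170), (241, 143), (242, 119), (243, 92), (244, 81), (245, 83), (246, 84), (247, 85), (248, 83), (249, 83), (250, 85), (251, 85), (252, 83), (253, 104), (254, 124), (255, 99), (256, 151), (257, 187), (258, 129), (259, 120), (260, 134), (261, 135), (262, 135), (263, 136), (264, 136), (265, 136), (266, 135), (267, 132), (268, 132), (269, 130)]
316 [(236, 125), (237, 144), (238, 186), (239, 183), (240, 179), (241, 161), (242, 127), (243, 106), (244, 79), (245, 83), (246, 84), (247, 83), (248, 83), (249, 83), (250, 81), (251, 62), (252, 32), (253, 62), (254, 91), (255, 103), (256, 100), (257, 102), (258, 87), (259, 24), (260, 19), (261, 24), (262, 26), (263, 20), (264, 23), (265, 23), (266, 27), (267, 54), (268, 79), (269, 77)]
```

View pics/s7.png

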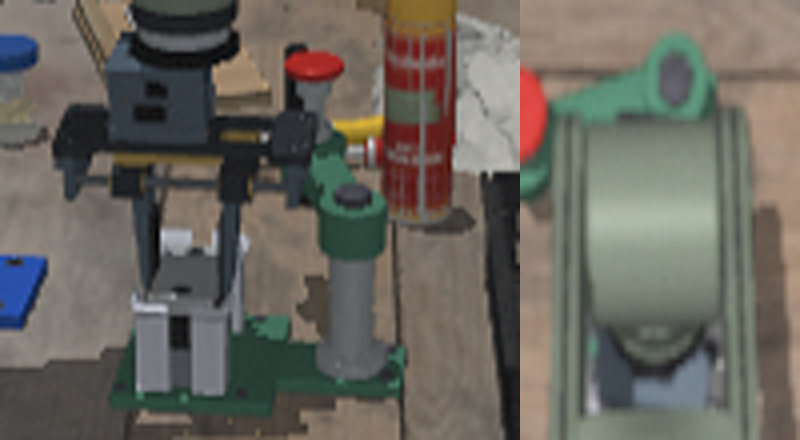

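The view shows the plate inside the guides, but its near top edge is at about row 254 against an expected 256, so it is 3–7 mm high, probably rubbing a guide. I'll let go and press it home with closed fingertips as I did with the pad.

Emit:
{"name": "carry_out", "arguments": {"deltas": [{"ax":0,"ay":0,"az":0,"tx":0,"ty":0,"tz":-0.001,"claw":0.68},{"ax":0,"ay":0,"az":0,"tx":0,"ty":0,"tz":0,"claw":0.68},{"ax":0,"ay":0,"az":0,"tx":0,"ty":0,"tz":0,"claw":0.68},{"ax":0,"ay":0,"az":0,"tx":0,"ty":0,"tz":0,"claw":0.68}]}}

```text
t: 19.88
ee_pos: [0.5436, 0.029, 0.0902]
tcp_rot: [-2.303, -2.135, 0.002]
force: [0.3, 0.1, -0.3]
finger_gap: 0.68
finger_force: 0.0
```

Emit:
{"name": "carry_out", "arguments": {"deltas": [{"ax":0,"ay":0,"az":0,"tx":0,"ty":0,"tz":-0.02,"claw":0.68},{"ax":0,"ay":0,"az":0,"tx":0,"ty":0,"tz":-0.03,"claw":0.68},{"ax":0,"ay":0,"az":0,"tx":0,"ty":-0.004,"tz":0,"claw":0},{"ax":0,"ay":0,"az":0,"tx":-0.015,"ty":0,"tz":0,"claw":0},{"ax":0,"ay":0,"az":0,"tx":-0.015,"ty":0,"tz":0,"claw":0}]}}

```text
t: 20.3
ee_pos: [0.5377, -0.0003, 0.1411]
tcp_rot: [2.302, 2.137, 0.0]
force: [0.2, -0.4, 0.4]
finger_gap: 0.49
finger_force: 0.0
```

Emit:
{"name": "carry_out", "arguments": {"deltas": [{"ax":0,"ay":0,"az":0,"tx":0,"ty":0,"tz":0,"claw":0},{"ax":0,"ay":0,"az":0,"tx":0,"ty":0,"tz":0,"claw":0},{"ax":0,"ay":0,"az":0,"tx":0,"ty":0,"tz":0,"claw":0},{"ax":0,"ay":0,"az":0,"tx":0,"ty":0,"tz":0,"claw":0},{"ax":0,"ay":0,"az":0,"tx":0,"ty":0,"tz":0,"claw":0}]}}

```text
t: 20.72
ee_pos: [0.538, 0.0, 0.1407]
tcp_rot: [-2.303, -2.136, 0.0]
force: [0.6, 0.2, -0.1]
finger_gap: 0.128
finger_force: 0.0
```

```bash
python3 - <<'E'
from plan import *
s=r.get_state();print(s['force'].round(1),s['ee_pos'].round(4),s['finger_gap'])
im=r.capture("side");V=im.max(2)
for col in(311,316,320): print(col,[(i,int(V[i,col])) for i in range(236,270)])
c,s_=np.cos(np.radians(-4.4)),np.sin(np.radians(-4.4));M=np.array([[c,-s_],[s_,c]])
print([proj("side",[[*(np.array([.545,.028])+M@np.array([0,y])),z]]).round(1).tolist() for y,z in((.05,.076),(-.05,.076),(-.05,.062))])
E
```

```text
[ 0.6  0.2 -0.1] [0.538  0.     0.1407] 0.12767918071200549
311 [(236, 15), (237, 14), (238, 34), (239, 102), (240, 125), (241, 101), (242, 136), (243, 153), (244, 156), (245, 155), (246, 134), (247, 77), (248, 80), (249, 83), (250, 83), (251, 85), (252, 85), (253, 86), (254, 95), (255, 104), (256, 110), (257, 119), (258, 113), (259, 121), (260, 134), (261, 136), (262, 136), (263, 137), (264, 137), (265, 137), (266, 134), (267, 133), (268, 133), (269, 131)]
316 [(236, 55), (237, 55), (238, 54), (239, 53), (240, 51), (241, 63), (242, 97), (243, 134), (244, 156), (245, 155), (246, 156), (247, 136), (248, 77), (249, 84), (250, 81), (251, 61), (252, 33), (253, 61), (254, 91), (255, 103), (256, 101), (257, 102), (258, 88), (259, 29), (260, 22), (261, 24), (262, 23), (263, 20), (264, 21), (265, 22), (266, 25), (267, 56), (268, 81), (269, 79)]
320 [(236, 135), (237, 132), (238, 132), (239, 133), (240, 136), (241, 123), (242, 80), (243, 106), (244, 158), (245, 156), (246, 156), (247, 135), (248, 79), (249, 81), (250, 84), (251, 84), (252, 83), (253, 82), (254, 86), (255, 102), (256, 109), (257, 124), (258, 121), (259, 113), (260, 122), (261, 129), (262, 129), (263, 130), (264, 129), (265, 130), (266, 130), (267, 129), (268, 129), (269, 128)]
[[[318.8, 240.5]], [[314.1, 256.4]], [[314.2, 260.9]]]
```

Emit:
{"name": "carry_out", "arguments": {"deltas": [{"ax":0,"ay":0,"az":0,"tx":0,"ty":0,"tz":0.01,"claw":0},{"ax":0,"ay":0,"az":0,"tx":0,"ty":0,"tz":0.01,"claw":0},{"ax":0,"ay":0,"az":0,"tx":0,"ty":0,"tz":0.008,"claw":0},{"ax":0,"ay":0,"az":0,"tx":0,"ty":0,"tz":0,"claw":0}]}}

```text
t: 21.1
ee_pos: [0.5363, -0.0004, 0.1104]
tcp_rot: [-2.302, -2.133, 0.006]
force: [-0.5, -0.3, 0.3]
finger_gap: 0.006
finger_force: 0.0
```

Emit:
{"name": "carry_out", "arguments": {"deltas": [{"ax":0,"ay":0,"az":0,"tx":0,"ty":0,"tz":0.003,"claw":0},{"ax":0,"ay":0,"az":0,"tx":0,"ty":0,"tz":0.002,"claw":0},{"ax":0,"ay":0,"az":0,"tx":0,"ty":0,"tz":0,"claw":0}]}}

```text
t: 21.35
ee_pos: [0.5379, -0.0006, 0.1076]
tcp_rot: [-2.304, -2.135, 0.001]
force: [0.5, -1.1, -0.2]
finger_gap: 0.005
finger_force: 0.0
```

Emit:
{"name": "carry_out", "arguments": {"deltas": [{"ax":0,"ay":0,"az":0,"tx":0,"ty":0,"tz":0.003,"claw":0},{"ax":0,"ay":0,"az":0,"tx":0,"ty":0,"tz":0,"claw":0},{"ax":0,"ay":0,"az":0,"tx":0,"ty":0,"tz":0,"claw":0}]}}

```text
t: 21.6
ee_pos: [0.5386, -0.0006, 0.1056]
tcp_rot: [2.303, 2.135, 0.002]
force: [0.0, 0.8, 2.6]
finger_gap: 0.005
finger_force: 1.4
```

Emit:
{"name": "carry_out", "arguments": {"deltas": [{"ax":0,"ay":0,"az":0,"tx":0,"ty":0,"tz":0.002,"claw":0},{"ax":0,"ay":0,"az":0,"tx":0,"ty":0,"tz":0.001,"claw":0},{"ax":0,"ay":0,"az":0,"tx":0,"ty":0,"tz":0,"claw":0}]}}

```text
t: 21.85
ee_pos: [0.5386, -0.0006, 0.1029]
tcp_rot: [2.303, 2.134, 0.002]
force: [-0.1, 0.2, -0.5]
finger_gap: 0.002
finger_force: 0.0
```

Emit:
{"name": "carry_out", "arguments": {"deltas": [{"ax":0,"ay":0,"az":0,"tx":0,"ty":0,"tz":0.002,"claw":0},{"ax":0,"ay":0,"az":0,"tx":0,"ty":0,"tz":0,"claw":0},{"ax":0,"ay":0,"az":0,"tx":0,"ty":0,"tz":0,"claw":0}]}}

```text
t: 22.1
ee_pos: [0.5376, -0.0005, 0.0993]
tcp_rot: [-2.304, -2.135, 0.002]
force: [0.0, -0.7, -0.5]
finger_gap: 0.007
finger_force: 0.0
```

It popped free, and the tip passed 77 mm without contact. Now touching the other end to check it's down too.

Emit:
{"name": "carry_out", "arguments": {"deltas": [{"ax":0,"ay":0,"az":0,"tx":0,"ty":0,"tz":0.0015,"claw":0},{"ax":0,"ay":0,"az":0,"tx":0,"ty":0,"tz":0,"claw":0},{"ax":0,"ay":0,"az":0,"tx":0,"ty":0,"tz":0,"claw":0}]}}

```text
t: 22.35
ee_pos: [0.538, -0.0006, 0.0983]
tcp_rot: [-2.304, -2.135, 0.0]
force: [-0.2, -0.1, 0.9]
finger_gap: 0.004
finger_force: 0.5
```

Emit:
{"name": "carry_out", "arguments": {"deltas": [{"ax":0,"ay":0,"az":0,"tx":0,"ty":0,"tz":-0.02,"claw":0},{"ax":0,"ay":0,"az":0,"tx":0.03,"ty":0,"tz":0,"claw":0},{"ax":0,"ay":0,"az":0,"tx":0.03,"ty":0,"tz":0,"claw":0},{"ax":0,"ay":0,"az":0,"tx":0,"ty":0,"tz":0.01,"claw":0},{"ax":0,"ay":0,"az":0,"tx":0,"ty":0,"tz":0,"claw":0}]}}

```text
t: 22.77
ee_pos: [0.5415, 0.0602, 0.1069]
tcp_rot: [-2.3, -2.137, 0.004]
force: [-1.5, -0.2, 0.3]
finger_gap: 0.003
finger_force: 0.0
```

Emit:
{"name": "carry_out", "arguments": {"deltas": [{"ax":0,"ay":0,"az":0,"tx":0,"ty":0,"tz":0.004,"claw":0},{"ax":0,"ay":0,"az":0,"tx":0,"ty":0,"tz":0,"claw":0},{"ax":0,"ay":0,"az":0,"tx":0,"ty":0,"tz":0.003,"claw":0},{"ax":0,"ay":0,"az":0,"tx":0,"ty":0,"tz":0,"claw":0},{"ax":0,"ay":0,"az":0,"tx":0,"ty":0,"tz":0,"claw":0}]}}

```text
t: 23.18
ee_pos: [0.5425, 0.0587, 0.1013]
tcp_rot: [-2.305, -2.134, 0.0]
force: [-0.4, -0.3, -0.2]
finger_gap: 0.002
finger_force: 0.0
```

Emit:
{"name": "carry_out", "arguments": {"deltas": [{"ax":0,"ay":0,"az":0,"tx":0,"ty":0,"tz":-0.04,"claw":0},{"ax":0,"ay":0,"az":0,"tx":0,"ty":-0.02,"tz":-0.04,"claw":0},{"ax":0,"ay":0,"az":0,"tx":0,"ty":-0.04,"tz":-0.04,"claw":0.5},{"ax":0,"ay":0,"az":0,"tx":0.035,"ty":-0.02,"tz":-0.02,"claw":0.5},{"ax":0,"ay":0,"az":0,"tx":0.04,"ty":0,"tz":0,"claw":0.5}]}}

```text
t: 23.6
ee_pos: [0.4806, 0.1356, 0.2318]
tcp_rot: [2.306, 2.128, 0.009]
force: [1.3, 0.1, 0.5]
finger_gap: 0.194
finger_force: 0.0
```

Emit:
{"name": "carry_out", "arguments": {"deltas": [{"ax":0,"ay":0,"az":0,"tx":0.04,"ty":0,"tz":0,"claw":0.5},{"ax":0,"ay":0,"az":0,"tx":0,"ty":0,"tz":0,"claw":0.5},{"ax":0,"ay":0,"az":0,"tx":0,"ty":0,"tz":0,"claw":0.5},{"ax":0,"ay":0,"az":0,"tx":0,"ty":0,"tz":0,"claw":0.5}]}}

```text
t: 23.93
ee_pos: [0.4844, 0.176, 0.2265]
tcp_rot: [2.303, 2.136, -0.002]
force: [-0.3, -0.5, 0.1]
finger_gap: 0.481
finger_force: 0.0
```

```bash
python3 - <<'E'
from plan import *
it=r.capture("top");hsv=cv2.cvtColor(it,cv2.COLOR_RGB2HSV);H,S,V=cv2.split(hsv)
def show(name,m,box,z,lo=25):
    x0,y0,x1,y1=box;k=np.zeros_like(m);k[y0:y1,x0:x1]=m[y0:y1,x0:x1]
    for st,ce,mm in blobs(k,lo): print(name,ce.round(1),st[4],rect("top",mm,z))
show("red",(S>150)&((H<6)|(H>174))&(V>100),(250,185,300,230),.2)
show("handle",(V<60),(240,195,262,222),.19,5)
show("plate",(S<15)&(V>195),(283,228,328,260),.076)
im=r.capture("side");W=im.max(2)
for col in(311,316,320): print(col,[(i,int(W[i,col])) for i in range(236,270)])
go()
E
```

```text
red [268.6 207.6] 172 {'c': (628.8, 128.3), 'size': (40.1, 39.1), 'yaw': 1.2, 'cen': array([629.8, 129.4]), 'mom': array([35.9, 36.8]), 'myaw': 54.4}
handle [251.  213.1] 15 {'c': (615.6, 177.9), 'size': (20.5, 9.2), 'yaw': 59.2, 'cen': array([615.8, 179.4]), 'mom': array([ 8.9, 24.3]), 'myaw': 48.4}
plate [307.8 244.5] 422 {'c': (543.7, 20.7), 'size': (60.8, 105.5), 'yaw': 90.2, 'cen': array([544.9,  19.9]), 'mom': array([49.6, 99.7]), 'myaw': 86.6}
311 [(236, 124), (237, 125), (238, 138), (239, 137), (240, 130), (241, 111), (242, 111), (243, 154), (244, 177), (245, 156), (246, 153), (247, 155), (248, 156), (249, 157), (250, 156), (251, 156), (252, 157), (253, 158), (254, 158), (255, 158), (256, 177), (257, 182), (258, 127), (259, 117), (260, 131), (261, 134), (262, 135), (263, 135), (264, 137), (265, 136), (266, 134), (267, 132), (268, 132), (269, 130)]
316 [(236, 129), (237, 128), (238, 135), (239, 136), (240, 119), (241, 120), (242, 137), (243, 115), (244, 157), (245, 155), (246, 154), (247, 155), (248, 155), (249, 155), (250, 156), (251, 157), (252, 151), (253, 114), (254, 35), (255, 89), (256, 141), (257, 134), (258, 94), (259, 99), (260, 87), (261, 47), (262, 21), (263, 20), (264, 22), (265, 22), (266, 25), (267, 55), (268, 80), (269, 79)]
320 [(236, 130), (237, 130), (238, 129), (239, 131), (240, 129), (241, 117), (242, 100), (243, 62), (244, 114), (245, 158), (246, 155), (247, 154), (248, 154), (249, 155), (250, 155), (251, 156), (252, 156), (253, 154), (254, 156), (255, 154), (256, 179), (257, 210), (258, 175), (259, 108), (260, 121), (261, 129), (262, 127), (263, 129), (264, 128), (265, 130), (266, 129), (267, 129), (268, 128), (269, 128)]
t 24.03 p [0.4846 0.1752 0.2265] yaw -4.4 q [ 0.32  0.23  1.71 -0.    1.2   0.4 ] gap 0.5
```

Plate seated: its near top edge dropped about 4 rows to 257.7, as predicted. The head hasn't moved (swing ≈ 70.4°) and the handle is at about (0.6155, 0.183). Next I'll plan the handle grip and check spray clearance.

```bash
python3 - <<'E'
from plan import *
it=r.capture("top");hsv=cv2.cvtColor(it,cv2.COLOR_RGB2HSV);H,S,V=cv2.split(hsv)
m=np.zeros((480,640),bool);m[160:200,195:235]=((S>130)&(H>15)&(H<35)&(V>120))[160:200,195:235]
for st,ce,mm in blobs(m,20): print("cap",ce,st,onz("top",[ce],.21)[0].round(3))
go((.6155,.183,.23,15.2,6),(.6155,.183,.152,15.2,3))
E
```

```text
cap [212.02439024 184.13821138] [201 170  18  21 123] [0.694 0.288 0.21 ]
t 24.08 p [0.4847 0.1751 0.2265] yaw -4.5 q [ 0.32  0.23  1.71 -0.    1.2   0.4 ] gap 0.5
-> (0.6155, 0.183, 0.23, 15.2)
  [-0.0, 0.0, -3.3, 0.003, 0.0216, -0.0043]
  [-0.0, 0.0, -3.3, 0.0017, 0.0218, -0.0043]
  [-0.0, 0.0, -3.3, 0.0005, 0.0218, -0.0042]
  [-0.0, 0.0, -3.3, -0.0008, 0.0218, -0.0043]
  [-0.0, 0.0, -3.2, -0.002, 0.0218, -0.0042]
  [-0.0, 0.0, -3.3, -0.0032, 0.0216, -0.0043]
-> (0.6155, 0.183, 0.152, 15.2)
  [-0.0, 0.0, 0.0, 0.0, 0.0, 0.026]
  [-0.0, 0.0, 0.0, 0.0, 0.0, 0.026]
  [-0.0, 0.0, 0.0, 0.0, 0.0001, 0.026]
```

Emit:
{"name": "carry_out", "arguments": {"deltas": [{"ax":0,"ay":0,"az":-3.3,"tx":0.003,"ty":0.0216,"tz":-0.008,"claw":0.5},{"ax":0,"ay":0,"az":-3.3,"tx":0.0017,"ty":0.0218,"tz":-0.008,"claw":0.5},{"ax":0,"ay":0,"az":-3.3,"tx":0.0005,"ty":0.0218,"tz":-0.008,"claw":0.5},{"ax":0,"ay":0,"az":-3.3,"tx":-0.001,"ty":0.0218,"tz":-0.002,"claw":0.5},{"ax":0,"ay":0,"az":-3.2,"tx":-0.002,"ty":0.0218,"tz":0,"claw":0.5}]}}

```text
t: 24.5
ee_pos: [0.5952, 0.1815, 0.2536]
tcp_rot: [1.974, 2.442, 0.002]
force: [-0.4, 0.2, 0.1]
finger_gap: 0.501
finger_force: 0.0
```

Emit:
{"name": "carry_out", "arguments": {"deltas": [{"ax":0,"ay":0,"az":-3.3,"tx":-0.003,"ty":0.0216,"tz":0,"claw":0.5},{"ax":0,"ay":0,"az":0,"tx":0,"ty":0,"tz":0,"claw":0.5},{"ax":0,"ay":0,"az":0,"tx":0,"ty":0,"tz":0,"claw":0.5},{"ax":0,"ay":0,"az":0,"tx":0,"ty":0,"tz":0,"claw":0.5}]}}

```text
t: 24.83
ee_pos: [0.6149, 0.1835, 0.2523]
tcp_rot: [-1.907, -2.496, 0.002]
force: [0.0, 0.1, -0.3]
finger_gap: 0.496
finger_force: 0.0
```

```bash
python3 - <<'E'
from plan import *
go((.6155,.183,.154,15.2,4))
E
```

```text
t 24.83 p [0.6149 0.1835 0.2523] yaw 15.2 q [ 0.27  0.42  1.37 -0.    1.35  0.01] gap 0.496
-> (0.6155, 0.183, 0.154, 15.2)
  [-0.0, 0.0, 0.0, -0.0002, 0.0001, 0.0191]
  [-0.0, 0.0, 0.0, -0.0001, 0.0002, 0.0191]
  [-0.0, 0.0, 0.0, -0.0002, 0.0001, 0.019]
  [-0.1, 0.0, 0.0, -0.0001, 0.0002, 0.0191]
```

Descend, watching for contact, then close gently on the peg.

Emit:
{"name": "carry_out", "arguments": {"deltas": [{"ax":0,"ay":0,"az":0,"tx":0,"ty":0,"tz":0.02,"claw":0.5},{"ax":0,"ay":0,"az":0,"tx":0,"ty":0,"tz":0.015,"claw":0.5},{"ax":0,"ay":0,"az":0,"tx":0,"ty":0,"tz":0.01,"claw":0.5},{"ax":0,"ay":0,"az":0,"tx":0,"ty":0,"tz":0.005,"claw":0.5},{"ax":0,"ay":0,"az":0,"tx":0,"ty":0,"tz":0,"claw":0.5}]}}

```text
t: 25.25
ee_pos: [0.6144, 0.1842, 0.2017]
tcp_rot: [-1.904, -2.497, 0.003]
force: [-0.2, -0.2, -0.4]
finger_gap: 0.494
finger_force: 0.0
```

Emit:
{"name": "carry_out", "arguments": {"deltas": [{"ax":0,"ay":0,"az":0,"tx":0,"ty":0,"tz":0.01,"claw":0.5},{"ax":0,"ay":0,"az":0,"tx":0,"ty":0,"tz":0.01,"claw":0.5},{"ax":0,"ay":0,"az":0,"tx":0,"ty":0,"tz":0.005,"claw":0.5},{"ax":0,"ay":0,"az":0,"tx":0,"ty":0,"tz":0,"claw":0.5}]}}

```text
t: 25.58
ee_pos: [0.6146, 0.1843, 0.176]
tcp_rot: [-1.904, -2.497, 0.004]
force: [-1.1, 0.2, -1.0]
finger_gap: 0.496
finger_force: 0.0
```

Emit:
{"name": "carry_out", "arguments": {"deltas": [{"ax":0,"ay":0,"az":0,"tx":0,"ty":0,"tz":0,"claw":0},{"ax":0,"ay":0,"az":0,"tx":0,"ty":0,"tz":0,"claw":0},{"ax":0,"ay":0,"az":0,"tx":0,"ty":0,"tz":0,"claw":0},{"ax":0,"ay":0,"az":0,"tx":0,"ty":0,"tz":0,"claw":0},{"ax":0,"ay":0,"az":0,"tx":0,"ty":0,"tz":0,"claw":0}], "grip_force": 5}}

```text
t: 26.0
ee_pos: [0.616, 0.1848, 0.1782]
tcp_rot: [1.904, 2.497, 0.003]
force: [1.4, 0.3, 0.4]
finger_gap: 0.198
finger_force: 5.0
```

Emit:
{"name": "carry_out", "arguments": {"deltas": [{"ax":0,"ay":0,"az":0,"tx":0,"ty":0,"tz":0,"claw":0},{"ax":0,"ay":0,"az":0,"tx":0,"ty":0,"tz":0,"claw":0}]}}

```text
t: 26.17
ee_pos: [0.6159, 0.1848, 0.1781]
tcp_rot: [1.904, 2.498, 0.002]
force: [1.6, 0.1, 1.3]
finger_gap: 0.192
finger_force: 5.0
```

The peg is held, with an 18 mm gap. Swinging along the arc: per row −3.5°, ty −10.4 mm, tx −0.3 mm.

Emit:
{"name": "carry_out", "arguments": {"deltas": [{"ax":0,"ay":0,"az":-3.5,"tx":-0.0003,"ty":-0.0104,"tz":0,"claw":0},{"ax":0,"ay":0,"az":-3.5,"tx":-0.0003,"ty":-0.0104,"tz":0,"claw":0},{"ax":0,"ay":0,"az":-3.5,"tx":-0.0003,"ty":-0.0104,"tz":0,"claw":0},{"ax":0,"ay":0,"az":-3.5,"tx":-0.0003,"ty":-0.0104,"tz":0,"claw":0},{"ax":0,"ay":0,"az":-3.5,"tx":-0.0003,"ty":-0.0104,"tz":0,"claw":0}]}}

```text
t: 26.58
ee_pos: [0.5682, 0.1637, 0.1781]
tcp_rot: [1.498, 2.76, 0.003]
force: [2.3, 0.6, 0.8]
finger_gap: 0.196
finger_force: 5.0
```

Emit:
{"name": "carry_out", "arguments": {"deltas": [{"ax":0,"ay":0,"az":0,"tx":0,"ty":0,"tz":0,"claw":0},{"ax":0,"ay":0,"az":0,"tx":0,"ty":0,"tz":0,"claw":0}]}}

```text
t: 26.75
ee_pos: [0.5674, 0.1632, 0.1781]
tcp_rot: [-1.505, -2.757, 0.001]
force: [-1.0, -0.2, 3.3]
finger_gap: 0.195
finger_force: 5.0
```

```bash
python3 - <<'E'
from plan import *
go();s=r.get_state();d=s['ee_pos'][:2]-[.660,.0187];print(s['force'].round(1),np.linalg.norm(d),175.6-np.degrees(np.arctan2(d[1],d[0])))
E
```

```text
t 26.75 p [0.5674 0.1632 0.1781] yaw 32.7 q [ 0.26  0.39  1.62 -0.    1.14 -0.31] gap 0.195
[-1.  -0.2  3.3] 0.17160841361918192 52.96084036225231
```

Emit:
{"name": "carry_out", "arguments": {"deltas": [{"ax":0,"ay":0,"az":-3.5,"tx":-0.0003,"ty":-0.0104,"tz":0,"claw":0},{"ax":0,"ay":0,"az":-3.5,"tx":-0.0003,"ty":-0.0104,"tz":0,"claw":0},{"ax":0,"ay":0,"az":-3.5,"tx":-0.0003,"ty":-0.0104,"tz":0,"claw":0},{"ax":0,"ay":0,"az":-3.5,"tx":-0.0003,"ty":-0.0104,"tz":0,"claw":0},{"ax":0,"ay":0,"az":-3.5,"tx":-0.0003,"ty":-0.0104,"tz":0,"claw":0}]}}

```text
t: 27.17
ee_pos: [0.5297, 0.1301, 0.1781]
tcp_rot: [1.064, 2.956, 0.004]
force: [0.6, 3.5, 2.3]
finger_gap: 0.2
finger_force: 5.0
```

Emit:
{"name": "carry_out", "arguments": {"deltas": [{"ax":0,"ay":0,"az":-3.5,"tx":-0.0003,"ty":-0.0104,"tz":0,"claw":0},{"ax":0,"ay":0,"az":-3.5,"tx":-0.0003,"ty":-0.0104,"tz":0,"claw":0},{"ax":0,"ay":0,"az":-3.5,"tx":-0.0003,"ty":-0.0104,"tz":0,"claw":0},{"ax":0,"ay":0,"az":-3.5,"tx":-0.0003,"ty":-0.0104,"tz":0,"claw":0},{"ax":0,"ay":0,"az":-3.5,"tx":-0.0003,"ty":-0.0104,"tz":0,"claw":0}]}}

```text
t: 27.58
ee_pos: [0.502, 0.0856, 0.178]
tcp_rot: [-0.601, -3.082, -0.003]
force: [-2.4, 3.7, 4.1]
finger_gap: 0.198
finger_force: 5.0
```

Emit:
{"name": "carry_out", "arguments": {"deltas": [{"ax":0,"ay":0,"az":-3.5,"tx":-0.0003,"ty":-0.0104,"tz":0,"claw":0},{"ax":0,"ay":0,"az":-3.5,"tx":-0.0003,"ty":-0.0104,"tz":0,"claw":0},{"ax":0,"ay":0,"az":-3.5,"tx":-0.0003,"ty":-0.0104,"tz":0,"claw":0},{"ax":0,"ay":0,"az":-2,"tx":-0.0002,"ty":-0.006,"tz":0,"claw":0},{"ax":0,"ay":0,"az":-1.5,"tx":-0.0001,"ty":-0.0044,"tz":0,"claw":0}]}}

```text
t: 28.0
ee_pos: [0.4904, 0.0448, 0.1779]
tcp_rot: [-0.224, -3.13, -0.002]
force: [-4.6, 1.4, 5.0]
finger_gap: 0.195
finger_force: 5.0
```

Emit:
{"name": "carry_out", "arguments": {"deltas": [{"ax":0,"ay":0,"az":-1,"tx":0,"ty":-0.003,"tz":0,"claw":0},{"ax":0,"ay":0,"az":-1,"tx":0,"ty":-0.003,"tz":0,"claw":0},{"ax":0,"ay":0,"az":0,"tx":0,"ty":0,"tz":0,"claw":0},{"ax":0,"ay":0,"az":0,"tx":0,"ty":0,"tz":0,"claw":0}]}}

```text
t: 28.33
ee_pos: [0.4896, 0.0387, 0.1778]
tcp_rot: [-0.171, -3.133, 0.0]
force: [-5.1, 0.0, 5.4]
finger_gap: 0.201
finger_force: 5.0
```

```bash
python3 - <<'E'
from plan import *
go();s=r.get_state();d=s['ee_pos'][:2]-[.660,.0187];print(s['force'].round(1),np.linalg.norm(d),175.6-np.degrees(np.arctan2(d[1],d[0])))
E
```

```text
t 28.33 p [0.4896 0.0387 0.1778] yaw 83.7 q [ 0.06  0.24  1.84  0.    1.07 -1.41] gap 0.201
[-5.1  0.   5.4] 0.1715392960061831 2.2846711192933924
```

Emit:
{"name": "carry_out", "arguments": {"deltas": [{"ax":0,"ay":0,"az":-1,"tx":0,"ty":-0.003,"tz":0,"claw":0},{"ax":0,"ay":0,"az":-1,"tx":0,"ty":-0.003,"tz":0,"claw":0},{"ax":0,"ay":0,"az":0,"tx":0,"ty":0,"tz":0,"claw":0}]}}

```text
t: 28.58
ee_pos: [0.4891, 0.0328, 0.1778]
tcp_rot: [-0.116, -3.135, -0.0]
force: [-5.1, 0.7, 6.6]
finger_gap: 0.193
finger_force: 5.0
```

Emit:
{"name": "carry_out", "arguments": {"deltas": [{"ax":0,"ay":0,"az":0,"tx":0,"ty":-0.002,"tz":0,"claw":0},{"ax":0,"ay":0,"az":0,"tx":0,"ty":0,"tz":0,"claw":0}]}}

```text
t: 28.75
ee_pos: [0.4891, 0.0323, 0.1777]
tcp_rot: [-0.118, -3.135, -0.006]
force: [-4.3, 5.4, 3.9]
finger_gap: 0.194
finger_force: 5.0
```

Emit:
{"name": "carry_out", "arguments": {"deltas": [{"ax":0,"ay":0,"az":0,"tx":0,"ty":-0.002,"tz":0,"claw":0},{"ax":0,"ay":0,"az":0,"tx":0,"ty":0,"tz":0,"claw":0}]}}

```text
t: 28.92
ee_pos: [0.489, 0.0315, 0.1777]
tcp_rot: [-0.119, -3.135, -0.01]
force: [-4.8, 10.5, 5.6]
finger_gap: 0.215
finger_force: 5.0
```

The stop shows as a rise to about 10 N. Easing off, opening and lifting.

Emit:
{"name": "carry_out", "arguments": {"deltas": [{"ax":0,"ay":0,"az":0,"tx":0,"ty":0.003,"tz":0,"claw":0},{"ax":0,"ay":0,"az":0,"tx":0,"ty":0,"tz":0,"claw":0.45},{"ax":0,"ay":0,"az":0,"tx":0,"ty":0,"tz":0,"claw":0.45},{"ax":0,"ay":0,"az":0,"tx":0,"ty":0,"tz":0,"claw":0.45},{"ax":0,"ay":0,"az":0,"tx":0,"ty":0,"tz":0,"claw":0.45}]}}

```text
t: 29.33
ee_pos: [0.4907, 0.0314, 0.1776]
tcp_rot: [0.115, 3.139, -0.0]
force: [0.0, -0.2, -0.7]
finger_gap: 0.436
finger_force: 0.0
```

Emit:
{"name": "carry_out", "arguments": {"deltas": [{"ax":0,"ay":0,"az":0,"tx":0,"ty":0,"tz":-0.02,"claw":0.45},{"ax":0,"ay":0,"az":0,"tx":0,"ty":0,"tz":-0.03,"claw":0.45},{"ax":0,"ay":0,"az":0,"tx":0,"ty":0,"tz":-0.03,"claw":0},{"ax":0,"ay":0,"az":0,"tx":0,"ty":0,"tz":0,"claw":0},{"ax":0,"ay":0,"az":0,"tx":0,"ty":0,"tz":0,"claw":0}]}}

```text
t: 29.75
ee_pos: [0.4914, 0.0315, 0.2593]
tcp_rot: [0.114, 3.135, 0.0]
force: [-0.1, 0.1, 0.1]
finger_gap: 0.264
finger_force: 0.0
```

Emit:
{"name": "carry_out", "arguments": {"deltas": [{"ax":0,"ay":0,"az":0,"tx":0,"ty":0,"tz":0,"claw":0},{"ax":0,"ay":0,"az":0,"tx":0,"ty":0,"tz":0,"claw":0},{"ax":0,"ay":0,"az":0,"tx":0,"ty":0,"tz":0,"claw":0}]}}

```text
t: 30.0
ee_pos: [0.4897, 0.0316, 0.2564]
tcp_rot: [-0.114, -3.137, 0.001]
force: [0.1, -0.4, 0.2]
finger_gap: 0.043
finger_force: 0.0
```

```bash
python3 - <<'E'
from plan import *
it=r.capture("top");hsv=cv2.cvtColor(it,cv2.COLOR_RGB2HSV);H,S,V=cv2.split(hsv)
m=np.zeros((480,640),bool);m[210:270,280:330]=((S>150)&((H<6)|(H>174))&(V>100))[210:270,280:330]
for st,ce,mm in blobs(m,20): print("red",ce,st[4],rect("top",mm,.2))
im=r.capture("side");hs=cv2.cvtColor(im,cv2.COLOR_RGB2HSV);m=np.zeros((480,640),bool);m[180:260,280:350]=((hs[...,1]>150)&((hs[...,0]<6)|(hs[...,0]>174))&(hs[...,2]>80))[180:260,280:350]
for st,ce,mm in blobs(m,20): print("side red",ce,st, "pred",proj("side",[[.5453,.0275,.1965]]))
go((.5453,.0275,.23,85.6,3),(.5453,.0275,.206,85.6,2))
E
```

```text
side red [316.72527473 209.91208791] [310 207  15   7  91] pred [[315.88957837 209.61892484]]
t 30.1 p [0.4899 0.0316 0.2567] yaw 85.8 q [ 0.04  0.17  1.71 -0.    1.26 -1.46] gap 0.008
-> (0.5453, 0.0275, 0.23, 85.6)
  [-0.0, -0.0, 0.1, -0.0185, -0.0, 0.0015]
  [-0.0, -0.1, 0.1, -0.0185, -0.0, 0.0016]
  [-0.0, -0.0, 0.0, -0.0186, 0.0, 0.0015]
-> (0.5453, 0.0275, 0.206, 85.6)
  [-0.0, -0.0, 0.0, 0.0, 0.0, 0.012]
  [-0.0, -0.0, 0.0, 0.0, 0.0, 0.012]
```

The red button in the side view, at (316.7,209.9), matches the prediction over the nest. Moving over the plunger.

Emit:
{"name": "carry_out", "arguments": {"deltas": [{"ax":0,"ay":0,"az":0,"tx":-0.0185,"ty":0,"tz":0,"claw":0},{"ax":0,"ay":0,"az":0,"tx":-0.0185,"ty":0,"tz":0,"claw":0},{"ax":0,"ay":0,"az":0,"tx":-0.0185,"ty":0,"tz":0.005,"claw":0},{"ax":0,"ay":0,"az":0,"tx":0,"ty":0,"tz":0.012,"claw":0},{"ax":0,"ay":0,"az":0,"tx":0,"ty":0,"tz":0.01,"claw":0}]}}

```text
t: 30.52
ee_pos: [0.5462, 0.0276, 0.2294]
tcp_rot: [-0.114, -3.138, 0.0]
force: [-0.0, 1.0, 0.3]
finger_gap: 0.007
finger_force: 0.0
```

Emit:
{"name": "carry_out", "arguments": {"deltas": [{"ax":0,"ay":0,"az":0,"tx":0,"ty":0,"tz":0,"claw":0},{"ax":0,"ay":0,"az":0,"tx":0,"ty":0,"tz":0.004,"claw":0},{"ax":0,"ay":0,"az":0,"tx":0,"ty":0,"tz":0.004,"claw":0},{"ax":0,"ay":0,"az":0,"tx":0,"ty":0,"tz":0.004,"claw":0},{"ax":0,"ay":0,"az":0,"tx":0,"ty":0,"tz":0,"claw":0}]}}

```text
t: 30.93
ee_pos: [0.5456, 0.0277, 0.2189]
tcp_rot: [0.114, 3.139, -0.0]
force: [-1.2, -0.0, 4.5]
finger_gap: 0.005
finger_force: 1.8
```

Emit:
{"name": "carry_out", "arguments": {"deltas": [{"ax":0,"ay":0,"az":0,"tx":0,"ty":0,"tz":0.004,"claw":0},{"ax":0,"ay":0,"az":0,"tx":0,"ty":0,"tz":0.003,"claw":0},{"ax":0,"ay":0,"az":0,"tx":0,"ty":0,"tz":0,"claw":0},{"ax":0,"ay":0,"az":0,"tx":0,"ty":0,"tz":0,"claw":0}]}}

```text
t: 31.27
ee_pos: [0.5456, 0.0277, 0.2119]
tcp_rot: [0.114, 3.139, -0.0]
force: [-0.7, 0.4, 4.3]
finger_gap: 0.006
finger_force: 2.2
```

Emit:
{"name": "carry_out", "arguments": {"deltas": [{"ax":0,"ay":0,"az":0,"tx":0,"ty":0,"tz":0.003,"claw":0},{"ax":0,"ay":0,"az":0,"tx":0,"ty":0,"tz":0.003,"claw":0},{"ax":0,"ay":0,"az":0,"tx":0,"ty":0,"tz":0,"claw":0}]}}

```text
t: 31.52
ee_pos: [0.5457, 0.0277, 0.2065]
tcp_rot: [0.114, 3.139, 0.0]
force: [-3.6, -0.3, 10.2]
finger_gap: 0.003
finger_force: 5.2
```

Emit:
{"name": "carry_out", "arguments": {"deltas": [{"ax":0,"ay":0,"az":0,"tx":0,"ty":0,"tz":0.003,"claw":0},{"ax":0,"ay":0,"az":0,"tx":0,"ty":0,"tz":0.002,"claw":0},{"ax":0,"ay":0,"az":0,"tx":0,"ty":0,"tz":0,"claw":0}]}}

```text
t: 31.77
ee_pos: [0.5457, 0.0277, 0.2021]
tcp_rot: [0.114, 3.138, 0.0]
force: [-3.2, 0.5, 12.4]
finger_gap: 0.001
finger_force: 6.3
```

Emit:
{"name": "carry_out", "arguments": {"deltas": [{"ax":0,"ay":0,"az":0,"tx":0,"ty":0,"tz":0.002,"claw":0},{"ax":0,"ay":0,"az":0,"tx":0,"ty":0,"tz":0,"claw":0},{"ax":0,"ay":0,"az":0,"tx":0,"ty":0,"tz":0,"claw":0}]}}

```text
t: 32.02
ee_pos: [0.5457, 0.0277, 0.2006]
tcp_rot: [0.114, 3.138, 0.0]
force: [-4.2, -0.1, 12.8]
finger_gap: 0.006
finger_force: 6.7
```

Emit:
{"name": "carry_out", "arguments": {"deltas": [{"ax":0,"ay":0,"az":0,"tx":0,"ty":0,"tz":0.002,"claw":0},{"ax":0,"ay":0,"az":0,"tx":0,"ty":0,"tz":0,"claw":0},{"ax":0,"ay":0,"az":0,"tx":0,"ty":0,"tz":0,"claw":0}]}}

```text
t: 32.27
ee_pos: [0.5458, 0.0277, 0.2002]
tcp_rot: [0.114, 3.137, 0.0]
force: [-6.4, -0.0, 21.5]
finger_gap: 0.005
finger_force: 10.4
```

Emit:
{"name": "carry_out", "arguments": {"deltas": [{"ax":0,"ay":0,"az":0,"tx":0,"ty":0,"tz":0.002,"claw":0},{"ax":0,"ay":0,"az":0,"tx":0,"ty":0,"tz":0,"claw":0},{"ax":0,"ay":0,"az":0,"tx":0,"ty":0,"tz":0,"claw":0}]}}

```text
t: 32.52
ee_pos: [0.5459, 0.0277, 0.2001]
tcp_rot: [0.114, 3.135, 0.0]
force: [-8.8, 0.7, 30.8]
finger_gap: 0.007
finger_force: 15.2
```

Hard stop at ee z = 0.200, so the button is 22 mm down as expected. Hold, then come up.

Emit:
{"name": "carry_out", "arguments": {"deltas": [{"ax":0,"ay":0,"az":0,"tx":0,"ty":0,"tz":0,"claw":0},{"ax":0,"ay":0,"az":0,"tx":0,"ty":0,"tz":0,"claw":0},{"ax":0,"ay":0,"az":0,"tx":0,"ty":0,"tz":0,"claw":0},{"ax":0,"ay":0,"az":0,"tx":0,"ty":0,"tz":0,"claw":0},{"ax":0,"ay":0,"az":0,"tx":0,"ty":0,"tz":0,"claw":0}]}}

```text
t: 32.93
ee_pos: [0.5459, 0.0277, 0.2001]
tcp_rot: [0.114, 3.135, 0.0]
force: [-9.3, -0.2, 31.0]
finger_gap: 0.005
finger_force: 15.2
```

Emit:
{"name": "carry_out", "arguments": {"deltas": [{"ax":0,"ay":0,"az":0,"tx":0,"ty":0,"tz":-0.006,"claw":0},{"ax":0,"ay":0,"az":0,"tx":0,"ty":0,"tz":-0.006,"claw":0},{"ax":0,"ay":0,"az":0,"tx":0,"ty":0,"tz":-0.008,"claw":0},{"ax":0,"ay":0,"az":0,"tx":0,"ty":0,"tz":-0.02,"claw":0},{"ax":0,"ay":0,"az":0,"tx":0,"ty":0,"tz":-0.03,"claw":0}]}}

```text
t: 33.35
ee_pos: [0.5443, 0.0276, 0.2627]
tcp_rot: [-0.114, -3.134, 0.001]
force: [0.2, -0.3, 0.7]
finger_gap: 0.01
finger_force: 0.0
```

Emit:
{"name": "carry_out", "arguments": {"deltas": [{"ax":0,"ay":0,"az":0,"tx":0,"ty":0,"tz":-0.03,"claw":0},{"ax":0,"ay":0,"az":0,"tx":0.03,"ty":0,"tz":0,"claw":0},{"ax":0,"ay":0,"az":0,"tx":0.03,"ty":0,"tz":0,"claw":0},{"ax":0,"ay":0,"az":0,"tx":0.03,"ty":0,"tz":0,"claw":0},{"ax":0,"ay":0,"az":0,"tx":0.03,"ty":0,"tz":0,"claw":0}]}}

```text
t: 33.77
ee_pos: [0.4247, 0.0363, 0.294]
tcp_rot: [-0.114, -3.139, 0.0]
force: [0.0, -0.4, 0.6]
finger_gap: 0.005
finger_force: 0.0
```

Emit:
{"name": "carry_out", "arguments": {"deltas": [{"ax":0,"ay":0,"az":0,"tx":0,"ty":0,"tz":0,"claw":0},{"ax":0,"ay":0,"az":0,"tx":0,"ty":0,"tz":0,"claw":0},{"ax":0,"ay":0,"az":0,"tx":0,"ty":0,"tz":0,"claw":0}]}}

```text
t: 34.02
ee_pos: [0.4268, 0.0363, 0.2947]
tcp_rot: [0.114, 3.138, -0.0]
force: [-0.6, 0.0, -0.0]
finger_gap: 0.001
finger_force: 0.0
```

```bash
python3 - <<'E'
from plan import *
im=r.capture("side");hs=cv2.cvtColor(im,cv2.COLOR_RGB2HSV);m=np.zeros((480,640),bool);m[180:260,280:350]=((hs[...,1]>150)&((hs[...,0]<6)|(hs[...,0]>174))&(hs[...,2]>80))[180:260,280:350]
for st,ce,mm in blobs(m,20): print("side red",ce,st)
W=im.max(2);print([(i,int(W[i,316])) for i in range(250,270)])
s=r.get_state();print(s['t'],s['ee_pos'],s['force'].round(1))
E
```

```text
side red [316.55670103 209.74226804] [309 206  16   8  97]
[(250, 84), (251, 83), (252, 85), (253, 73), (254, 39), (255, 88), (256, 141), (257, 135), (258, 94), (259, 98), (260, 86), (261, 45), (262, 21), (263, 22), (264, 26), (265, 20), (266, 26), (267, 55), (268, 78), (269, 78)]
34.0667 [0.42704086 0.03628605 0.29458284] [-0.2 -0.   0.7]
```

The plunger is back up, with the red button at the same pixel as before. The stack hasn't moved and nothing is touching the robot, so I'm handing in.

```bash
python3 -c "
from rig import r
print(r.finish_job())"
```

```text
the job is handed in; nothing more can be done
None
```

I handed the job in at about 34 s of the 72 s allowed: pad and plate seated in the nest, head swung to its stop over them, and plunger pressed to its second stop, held and back up; I got no verdict back.

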